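# Reset the desk after a long session

## Task

Clear all the paper balls off the desk and the memo board into the waste bin, and slide the wide snack jar along the front of the soundbar onto the round coaster, keeping it upright on the board and against the soundbar all the way, never lifting it. Then take the wiping block and wipe the scribbled area of the board in one stroke from its left end to its right end (as the robot sees it), the block square across the board with its sponge pressed lightly and steadily, and put the block back in its tray, sponge down. Leave the earbud case and the note block where they are.

Things in the scene. Friction and masses are not known exactly. Their poses are not given: they have to be found in the camera images.
- board: flat white memo board fixed on the desk, 140 (its x) by 500 (its y) by 3 mm thick; origin at the centre of its underside; x points away from the robot to the soundbar, y to the robot's left along it. The scribbles are centred on it, y = -90 to +90 mm, x = -45 to +45 mm: to wipe them the block's centre goes along x = 0 from about y = +90 (left end) to y = -90 mm (right end)
- soundbar: black soundbar fixed along the board's far edge, 70 deep (x), 500 long (y), 50 mm high; origin at the centre of its underside; same axes as the board; its upright front face is at x = -35 mm here, which is x = +70 mm of the board
- coaster: round cork coaster 120 mm across let flush into the board near one of its ends, next to the soundbar (left or right end varies); origin at its centre on the board's top face; nothing to climb. Its centre is about 46 mm from the soundbar's front face, so a jar touching the soundbar stands centred on it
- jar_center (a point): wide jar with a metal lid, 90 mm in diameter, 64 mm high, about 0.35 kg, too wide for the gripper; stands on the board touching or nearly touching the soundbar at the end away from the coaster; this point is on its axis, 32 mm above its underside; z is its axis. Smooth: slides easily (friction 0.3 on everything) when pushed low down
- bin: open square waste bin of dark metal, 140 by 140 mm outside, 120 mm high, wall 4 mm, fixed to the desk; origin at the centre of its underside
- tray: shallow tray of the wiping block, fixed to the desk, 142 (its x) by 72 mm (its y) outside, 10 mm high, walls 4 mm; the floor inside is 4 mm thick; origin at the centre of its underside; the block lies along its x
- wiper_center (a point): wiping block, 110 (its x) by 40 (y) by 50 mm high, 0.1 kg: the upper 28 mm a hard white grip, below it a springy grey sponge; starts in the tray, sponge down. Point at its centre, 25 mm above the unsqueezed underside; the hard grip's middle is 11 mm higher. The sponge gives 0.7 N per mm and goes solid after 8 mm: a light wipe squeezes it about 4 mm (3 N), its own weight about 1.5 mm
- ball1_center (a point): crumpled paper ball, chunky and rigid, about 42 to 50 mm across and 42 mm high, 20 g, does not roll freely; this point is at its centre, 21 mm above its underside. Starts on the board. May be absent.
- ball2_center (a point): crumpled paper ball, chunky and rigid, about 42 to 50 mm across and 42 mm high, 20 g, does not roll freely; this point is at its centre, 21 mm above its underside. Starts on the board. May be absent.
- ball3_center (a point): crumpled paper ball, chunky and rigid, about 42 to 50 mm across and 42 mm high, 20 g, does not roll freely; this point is at its centre, 21 mm above its underside. Starts on the desk before the board. May be absent.
- ball4_center (a point): crumpled paper ball, chunky and rigid, about 42 to 50 mm across and 42 mm high, 20 g, does not roll freely; this point is at its centre, 21 mm above its underside. Starts on the desk before the board. May be absent.
- ball5_center (a point): crumpled paper ball, chunky and rigid, about 42 to 50 mm across and 42 mm high, 20 g, does not roll freely; this point is at its centre, 21 mm above its underside. Starts on the desk before the board. May be absent.
- ball6_center (a point): crumpled paper ball, chunky and rigid, about 42 to 50 mm across and 42 mm high, 20 g, does not roll freely; this point is at its centre, 21 mm above its underside. Starts on the desk beyond the board's left end. May be absent.
- ball7_center (a point): crumpled paper ball, chunky and rigid, about 42 to 50 mm across and 42 mm high, 20 g, does not roll freely; this point is at its centre, 21 mm above its underside. Starts on the desk beyond the board's right end. May be absent.
- earbuds: white earbud case, 46 by 54 by 24 mm high, among the paper balls, not to be disturbed; origin at the centre of its underside
- notes: pale note block, 50 by 50 by 22 mm high, among the paper balls, not to be disturbed; origin at the centre of its underside

How it is judged:
By the outcome, as a careful person would: the job done as asked, in the order asked, and still so for the second after the job is handed in, with the robot touching nothing.
Of ball1, ball2, ball3, ball4, ball5, ball6, ball7 only 5 to 7 are there at a start; the rules pass over those that are not, and their reading is None.
At some moment in a run one of ball1, ball2, ball3, ball4, ball5, ball6, ball7 may be knocked a few centimetres aside while the robot is not near it.
Once in a run the grip may slacken for a moment while it holds something.
It also fails if it takes over 210 s, if anything falls off the work surface, if the arm or the gripper's body presses on something with over 40 N, if the wrist force passes 120 N, or if a joint passes its speed limit or range.

## Robot

A 6-joint arm with a two-finger parallel gripper is mounted at the origin on the work surface. World frame = base frame: x ahead of the robot, y to its left, z up, the work surface at z = 0. Lengths are in m, angles in rad, forces in N, time in s.
With the tool pointing down it reaches from about 0.4 to 0.825 m from the base axis. Payload 7 kg.
Tool frame: the origin (TCP) lies at the very end of the fingers, on their centre line; the grasp point (between the pads) lies ctrl.pinch_z behind it (ctrl.pinch_z is the distance from the TCP to the grasp point, in m); z points along the fingers, y is the line along which they close (so a half turn about z gives the same grasp; the last joint's range is limited). The gripper opens to 88 mm and grips with 3 to 60 N. Pads are 19 mm wide; open, the fingers measure 130 mm over their backs; the gripper's body (78 mm by 193 mm) begins 47 mm behind the grasp point.
Start: joints at [-0.862, 0.359, 0.012, 0, -1.224, -0.288], TCP at [0.276, -0.616, 0.187] pointing down, gripper open.
Joint ranges: [-3.07, 3.07], [-1.43, 2.12], [-1.02, 1.25], [-3.03, 1.67], [-3.05, -0], [-3.03, 3.03]. Speed limits (rad/s): [2.39, 2.39, 3.01, 3.14, 3.14, 3.14].

## Interface

Orientations are given as a 3x3 rotation matrix whose columns are the frame's x, y, z axes.
In Python, from workcell import ctrl gives the robot as it stands.
- The arm moves only by the tool arm_command, never from a script. Its argument "motion" is a list that holds one entry, the list of rows, each a list of 5 numbers: the shift along the tool's x, y, z in m, then the turn about the tool's z in degrees, then the finger opening in m, from 0 to 0.0876. In form: [[[x, y, z, yaw, hand], ...]]. A call has 1 to 10 rows; each row shifts and turns the commanded pose from where the row before left it, along the tool's axes as they then stand; what a row does not reach is not made up. A row lasts 1/10 s, in which the tool goes at most 50 mm and 8.59 degrees, less where a joint would pass 70% of its speed; a pose out of reach is approached as far as the arm can. A call is refused whole if a number of a shift passes 0.05 or a number of a turn 8.59, either way. A call with a gripper value outside its range is refused whole. The fingers move at their own pace and stop on an object; "squeeze" is the grip in N (left out, the last holds). Time passes only in rows, so rows that do not move let the fingers close. It gives the time, the measured TCP pose, the force, the opening and the grip force at its end, in the units of the state.
- ctrl.state(): the state, without advancing time (a new reading comes with each control period).
- ctrl.camera(name): name is "side" or "top" or "wrist"; returns the picture (400x640x3 uint8, red, green, blue); there is no depth.
- ctrl.camera_params(name): a dict with "mtx" (3x3 intrinsics, pixels), "k1" (the pictures are not rectified: a ray, as slopes to the right and down, at radius r is drawn at 1 + k1 r^2 times it, then the intrinsics apply), "camera_from_world" (4x4, takes a point from world to camera coordinates); the wrist camera has in their place "T_tool_cam" (4x4, takes a point from camera to tool coordinates, whose origin is the TCP and whose axes are the flange's). Camera axes: x right, y down, z forward; pixel columns grow to the right and rows downward; lengths in m; the calibration is good to about 2 mm. A picture is of the moment at which its call begins: read the wrist's pose just before it. camera_params takes no time and is no camera call.
- ctrl.job_done(): hands the job in; it is judged then, once.
The state is a dict: "t": time; "qpos": joint angles; "joint_velocities": joint speeds; "tau": joint torques, N m; "position": TCP position; "tcp_rot": TCP orientation; "force": force on the tool from outside, world axes, zero at the start; "wrist_torque": the same for the moment, N m; "finger_gap": opening from 0.0 (shut) to 1.0 (fully open); "grip_force": force on a finger pad.
Only numpy, scipy, OpenCV 4.12 (cv2) and the standard library are available. Lean on these libraries where they do the work, as an engineer would, in place of code of your own. Each camera call takes 0.05 s, during which the arm holds its last target. There are 200 camera calls.

## Working session

There is one attempt and no reset: what is moved stays moved. The work goes in short steps, Python scripts to look and compute and a tool call to move; the robot and the scene stay as the last step left them, time stands still between calls to the robot, and variables do not carry over. Pictures are saved under pics/ and viewed, at most 14 in all, crops included, and the job is handed in when it is done.

Besides the shell and the picture viewer there is one more tool, called after ">>>" as name([rows], argument=value, ...), one row to a line, values as JSON. arm_command: Moves the arm, as the interface text tells. Its arguments: {"type":"object","properties":{"motion":{"type":"array"},"squeeze":{"type":"number"}},"required":["motion"]}

```bash
mkdir -p pics; ls; cat > h.py <<'E'
import numpy as np, cv2, json
from workcell import ctrl
def cam(name):
    s=ctrl.state(); im=ctrl.camera(name); return s,im
def pose(name,s=None):
    p=ctrl.camera_params(name)
    if name=='wrist':
        T=np.eye(4);T[:3,:3]=s['tcp_rot'];T[:3,3]=s['position']
        wc=T@np.array(p['T_tool_cam'])
    else: wc=np.linalg.inv(np.array(p['camera_from_world']))
    return np.array(p['mtx']),p['k1'],wc
def ray(name,uv,z,s=None):
    K,k1,wc=pose(name,s)
    uv=np.atleast_2d(uv).astype(float)
    m=cv2.undistortPoints(uv.reshape(-1,1,2),K,np.array([k1,0,0,0.])).reshape(-1,2)
    d=np.c_[m,np.ones(len(m))]@wc[:3,:3].T
    o=wc[:3,3]
    return o+d*((z-o[2])/d[:,2])[:,None]
def proj(name,P,s=None):
    K,k1,wc=pose(name,s); cw=np.linalg.inv(wc)
    return cv2.projectPoints(np.atleast_2d(P).astype(float),cv2.Rodrigues(cw[:3,:3])[0],cw[:3,3],K,np.array([k1,0,0,0.]))[0].reshape(-1,2)
def save(im,n,scale=1): cv2.imwrite('pics/'+n,cv2.resize(im[:,:,::-1],None,fx=scale,fy=scale))
E
python3 - <<'E'
from h import *
for n in('top','side'):
    s,im=cam(n); save(im,n+'0.png',1.25); np.save(n+'0.npy',im)
    print(n,ctrl.camera_params(n))
print(ctrl.camera_params('wrist'),ctrl.pinch_z,ctrl.state())
E
```

```text
pics
top {'mtx': array([[444.71661558,   0.        , 314.52613967],
       [  0.        , 444.71661558, 195.46927286],
       [  0.        ,   0.        ,   1.        ]]), 'k1': -0.08493541990515391, 'camera_from_world': array([[ 0.015701  , -0.99977835,  0.01402629, -0.01846418],
       [-0.9832007 , -0.01798895, -0.18163915,  0.56848284],
       [ 0.1818512 , -0.01093874, -0.98326522,  1.10994017],
       [ 0.        ,  0.        ,  0.        ,  1.        ]])}
side {'mtx': array([[466.12569041,   0.        , 323.7377206 ],
       [  0.        , 466.12569041, 207.88054607],
       [  0.        ,   0.        ,   1.        ]]), 'k1': -0.007752169961454871, 'camera_from_world': array([[-0.78578995, -0.61822992,  0.01805324,  0.41695334],
       [-0.41366743,  0.50363697, -0.75843856,  0.26445625],
       [ 0.45979713, -0.60344144, -0.65149445,  1.04705444],
       [ 0.        ,  0.        ,  0.        ,  1.        ]])}
{'mtx': array([[311.378923  ,   0.        , 321.77922271],
       [  0.        , 311.378923  , 204.85921408],
       [  0.        ,   0.        ,   1.        ]]), 'k1': 
[... 511 characters left out ...]
427e-01]), 'joint_velocities': array([-9.71164143e-05,  8.16919885e-04,  2.36312290e-03,  9.46223890e-04,
        3.74010528e-03,  8.10801045e-04]), 'tau': array([-7.78753019e-05, -5.84162915e+01,  2.93749648e+01,  7.01540440e+00,
        1.02045995e-02, -5.83468932e-05]), 'position': array([ 0.27547175, -0.61566623,  0.18650334]), 'tcp_rot': array([[-9.12814672e-01, -4.08373348e-01, -7.63707991e-04],
       [-4.08374038e-01,  9.12813671e-01,  1.35906077e-03],
       [ 1.42118897e-04,  1.55244913e-03, -9.99998785e-01]]), 'force': array([ 0.65141855, -0.03158671, -0.69253949]), 'wrist_torque': array([ 0.02352356, -0.00352818, -0.00118219]), 'grip_force': 0.0, 'finger_gap': 0.9984093230987974}
```

View pics/top0.png

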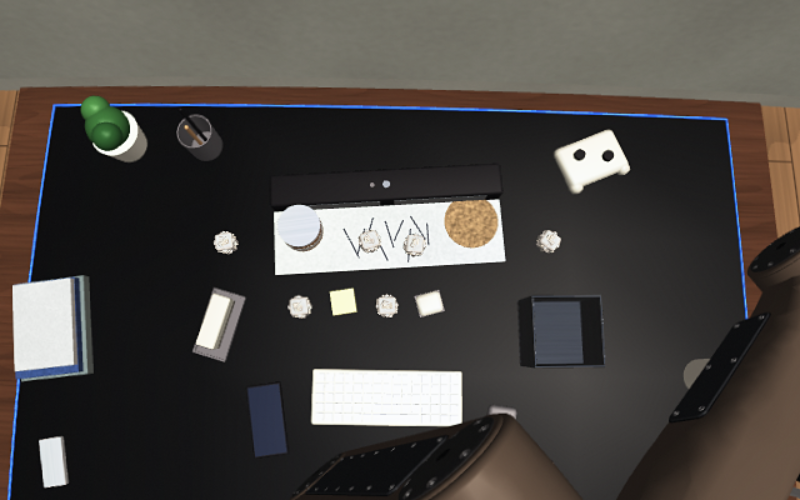

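View pics/side0.png

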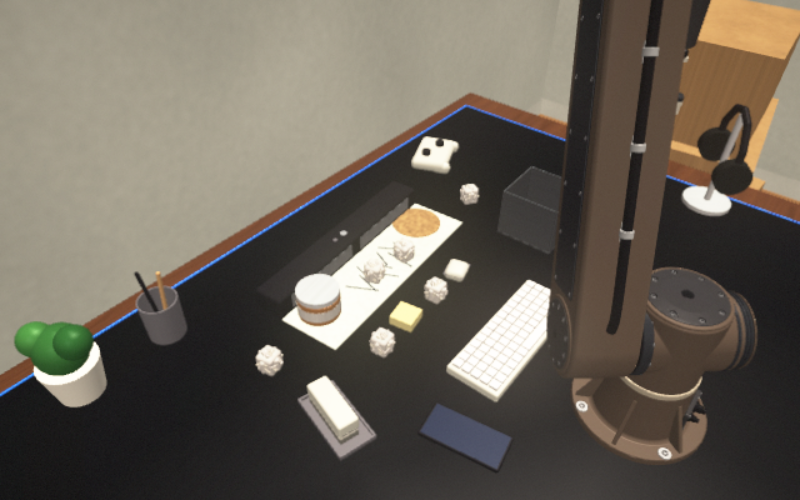

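The top view (800-wide) shows six balls at (226,242), (370,239), (414,244), (548,240), (300,306) and (387,305). The jar is at (300,228), the coaster at (471,222), the bin at (560,331), the tray and block at (218,324), the notes at (343,301) and the earbuds at (429,303). The side view agrees.

```bash
cat > m.py <<'E'
from h import *
def balls(im):
    hsv=cv2.cvtColor(im,cv2.COLOR_RGB2HSV)
    return hsv
im=np.load('top0.npy'); hsv=cv2.cvtColor(im,cv2.COLOR_RGB2HSV)
m=((hsv[...,2]>110)).astype(np.uint8)
n,l,st,c=cv2.connectedComponentsWithStats(m)
for i in range(1,n):
    if st[i,4]>100 and 130<c[i][1]<330 and 120<c[i][0]<520:
        ct=cv2.findContours((l==i).astype(np.uint8),0,1)[0][0]
        r=cv2.minAreaRect(ct)
        hm=hsv[l==i].mean(0)
        print(c[i].round(1),st[i,4],'z.021:',ray('top',c[i],.021)[0,:2].round(4),'rect',np.round(r[1],1),round(r[2],1),hm.round(0))
        if st[i,4]>800:
            b=cv2.boxPoints(r); 
            for z in(.003,.05,.054): print(z,ray('top',b,z)[:,:2].round(3).tolist(), ray('top',[r[0]],z)[0,:2].round(3))
for k,(uv,z) in dict(b1=((370,239),.022),b2=((414,242),.022),jartop=((299,225),.067),coaster=((471,222),.003),note=((343,301),.022),ear=((429,303),.024),binTL=((527,296),.12),binTR=((602,295),.12),binBR=((605,366),.12),binBL=((522,367),.12),
  t1=((211,289),.01),t2=((245,296),.01),t3=((226,361),.01),t4=((193,350),.01), boardBL=((275,274),.003),boardBR=((506,261),.003), sbL=((271,208),.05),sbR=((500,192),.05)).items():
    print(k,ray('top',np.array(uv)/1.25,z)[0,:2].round(4))
E
python3 m.py
```

```text
[310.1 188.9] 9154 z.021: [0.5922 0.003 ] rect [ 54.8 184.4] 86.7 [ 63.  21. 231.]
0.003 [[0.659, 0.262], [0.699, -0.249], [0.545, -0.254], [0.507, 0.245]] [0.601 0.002]
0.05 [[0.647, 0.252], [0.686, -0.239], [0.538, -0.244], [0.501, 0.235]] [0.592 0.002]
0.054 [[0.646, 0.251], [0.685, -0.238], [0.537, -0.243], [0.5, 0.235]] [0.591 0.002]
[180.  193.7] 264 z.021: [0.5728 0.3536] rect [17. 19.] 90.0 [ 31.  17. 214.]
[438.9 192.4] 241 z.021: [ 0.5891 -0.3469] rect [17.  17.4] 39.8 [ 31.  18. 206.]
[174.6 259.4] 1339 z.021: [0.3968 0.3563] rect [26.6 54.1] 18.4 [ 74.  15. 191.]
0.003 [[0.339, 0.414], [0.477, 0.377], [0.456, 0.307], [0.319, 0.345]] [0.397 0.361]
0.05 [[0.34, 0.398], [0.472, 0.363], [0.452, 0.295], [0.321, 0.332]] [0.396 0.347]
0.054 [[0.34, 0.397], [0.472, 0.361], [0.452, 0.294], [0.321, 0.331]] [0.396 0.346]
[274.1 241. ] 387 z.021: [0.4505 0.0955] rect [19.6 19.7] 81.3 [ 30.  40. 244.]
[343.3 242.3] 352 z.021: [ 0.4502 -0.0871] rect [17.5 20.4] 76.0 [ 31.  13. 230.]
[309.1 244.4] 256 z.021: [0.4432 0.003 ] rect [17. 18.] 0.0 [ 33.  17. 217.]
[239.6 245.1] 259 z.021: [0
[... 180 characters left out ...]
0.31, -0.159], [0.195, -0.157]] [ 0.253 -0.   ]
0.05 [[0.202, 0.15], [0.312, 0.152], [0.312, -0.152], [0.202, -0.151]] [ 0.257 -0.   ]
0.054 [[0.202, 0.149], [0.312, 0.151], [0.312, -0.152], [0.202, -0.15]] [ 0.257 -0.   ]
[402.4 328.7] 105 z.021: [ 0.2294 -0.2412] rect [21.   6.5] 11.3 [ 18.  14. 156.]
b1 [0.585  0.0408]
b2 [ 0.5802 -0.0538]
jartop [0.6032 0.1876]
coaster [ 0.631  -0.1802]
note [0.451  0.0946]
ear [ 0.4497 -0.0866]
binTL [ 0.4585 -0.2708]
binTR [ 0.4622 -0.4209]
binBR [ 0.3247 -0.421 ]
binBL [ 0.3222 -0.2581]
t1 [0.4719 0.3803]
t2 [0.4584 0.3056]
t3 [0.3208 0.3381]
t4 [0.3417 0.4101]
boardBL [0.5079 0.245 ]
boardBR [ 0.5453 -0.2562]
sbL [0.6428 0.2517]
sbR [ 0.6875 -0.2363]
```

>>> arm_command([
  [[0,0,0,8.03,0.07],[0,0,0,8.03,0.07],[0,0,0,8.03,0.07],[-0.03,0.026,0,0,0.07],[-0.03,0.026,0,0,0.07],[-0.03,0.026,0,0,0.07],[-0.03,0.026,0,0,0.07],[-0.03,0.026,0,0,0.07],[-0.03,0.026,0,0,0.07],[-0.03,0.026,0,0,0.07]],
], squeeze=10)

```text
t: 1.1
position: [0.4865, -0.4326, 0.187]
tcp_rot: [[-1.0, -0.0, -0.001], [-0.0, 1.0, 0.0], [0.001, 0.0, -1.0]]
force: [0.5, -0.1, 0.6]
finger_gap: 0.796
grip_force: 0.0
```

>>> arm_command([
  [[-0.034,0.029,0,0,0.07],[-0.034,0.029,0,0,0.07],[-0.035,0.029,0,0,0.07],[0,0,0,0,0.07],[0,0,0,0,0.07]],
])

```text
t: 1.6
position: [0.5891, -0.3457, 0.1864]
tcp_rot: [[-1.0, -0.002, -0.001], [-0.002, 1.0, 0.001], [0.001, 0.001, -1.0]]
force: [-0.4, -0.4, 0.2]
finger_gap: 0.801
grip_force: 0.0
```

```bash
cat > w.py <<'E'
import sys
from h import *
s,im=cam('wrist'); np.save('w.npy',im); save(im,sys.argv[1])
print(s['t'],s['position'].round(4),s['tcp_rot'].round(3).tolist())
g=(cv2.cvtColor(im,cv2.COLOR_RGB2HSV)[...,2]>100).astype(np.uint8)
n,l,st,c=cv2.connectedComponentsWithStats(g)
for i in range(1,n):
    if st[i,4]>400: print(c[i].round(0),st[i].tolist(),ray('wrist',c[i],.021,s)[0].round(4), ray('wrist',[st[i,0]+st[i,2]/2,st[i,1]+st[i,3]/2],.021,s)[0].round(4))
E
python3 w.py w1.png
```

```text
1.6 [ 0.5891 -0.3457  0.1864] [[-1.0, -0.002, -0.001], [-0.002, 1.0, 0.001], [0.001, 0.001, -1.0]]
[566.  50.] [536, 20, 60, 60, 2700] [ 0.4519 -0.0894  0.021 ] [ 0.4522 -0.0895  0.021 ]
[515. 188.] [395, 121, 245, 168, 27639] [ 0.6018 -0.1134  0.021 ] [ 0.6228 -0.106   0.021 ]
[322. 179.] [301, 157, 44, 44, 1395] [ 0.5901 -0.3443  0.021 ] [ 0.5906 -0.3436  0.021 ]
[225. 269.] [203, 246, 46, 44, 1132] [ 0.711  -0.4713  0.021 ] [ 0.7102 -0.4703  0.021 ]
[ 27. 269.] [0, 252, 66, 37, 708] [ 0.7108 -0.7258  0.021 ] [ 0.7132 -0.7195  0.021 ]
[607. 300.] [568, 252, 72, 108, 4364] [0.7563 0.0383 0.021 ] [0.7659 0.0367 0.021 ]
[272. 277.] [256, 260, 36, 31, 801] [ 0.7241 -0.4104  0.021 ] [ 0.7213 -0.408   0.021 ]
[330. 318.] [187, 280, 280, 78, 6229] [ 0.7877 -0.3336  0.021 ] [ 0.7895 -0.3374  0.021 ]
```

>>> arm_command([
  [[0,0.001,0.045,0,0.07],[0,0,0.045,0,0.07],[0,0,0.045,0,0.07],[0,0,0.04,0,0.07],[0,0,0.007,0,0.07],[0,0,0,0,0.01],[0,0,0,0,0.01],[0,0,0,0,0.01],[0,0,0,0,0.01]],
], squeeze=15)

```text
t: 2.55
position: [0.5898, -0.3465, 0.0076]
tcp_rot: [[-1.0, -0.0, 0.003], [-0.0, 1.0, -0.001], [-0.003, -0.001, -1.0]]
force: [0.4, 0.2, 0.6]
finger_gap: 0.499
grip_force: 0.0
```

>>> arm_command([
  [[0,0,-0.045,0,0.01],[0,0,-0.045,0,0.01],[0,0,-0.045,0,0.01],[0,0,-0.035,0,0.01],[0.03,0,0,0,0.01],[0.03,0,0,0,0.01],[0.03,0,0,0,0.01],[0.03,0,0,0,0.01],[0,0,0,0,0.01]],
])

```text
t: 3.45
position: [0.4659, -0.3459, 0.1773]
tcp_rot: [[-1.0, 0.001, 0.002], [0.001, 1.0, -0.0], [-0.002, -0.0, -1.0]]
force: [1.5, -0.2, 0.4]
finger_gap: 0.112
grip_force: 0.0
```

```bash
python3 w.py w2.png
```

```text
3.45 [ 0.4659 -0.3459  0.1773] [[-1.0, 0.001, 0.002], [0.001, 1.0, -0.0], [-0.002, -0.0, -1.0]]
[17. 29.] [0, 0, 38, 58, 1838] [ 0.313  -0.6487  0.021 ] [ 0.313  -0.6469  0.021 ]
[572.  14.] [505, 0, 135, 31, 3924] [ 0.3002 -0.0983  0.021 ] [ 0.3012 -0.0977  0.021 ]
[623. 161.] [601, 138, 39, 47, 1388] [ 0.4454 -0.0053  0.021 ] [ 0.4463 -0.0077  0.021 ]
[546. 165.] [519, 141, 54, 50, 2088] [ 0.4503 -0.0897  0.021 ] [ 0.4511 -0.0893  0.021 ]
[548. 277.] [393, 219, 247, 143, 19457] [ 0.595  -0.0555  0.021 ] [ 0.6153 -0.0914  0.021 ]
[296. 260.] [282, 246, 23, 43, 466] [ 0.5718 -0.3782  0.021 ] [ 0.5818 -0.3817  0.021 ]
[341. 322.] [238, 246, 226, 114, 3640] [ 0.6656 -0.3189  0.021 ] [ 0.635  -0.3066  0.021 ]
[ 28. 269.] [0, 252, 69, 41, 873] [ 0.5831 -0.717   0.021 ] [ 0.5875 -0.7106  0.021 ]
[322. 273.] [312, 252, 21, 39, 721] [ 0.5891 -0.3458  0.021 ] [ 0.5877 -0.3446  0.021 ]
[103. 309.] [33, 302, 139, 16, 1863] [ 0.6436 -0.6369  0.021 ] [ 0.6445 -0.6377  0.021 ]
```

View pics/w2.png

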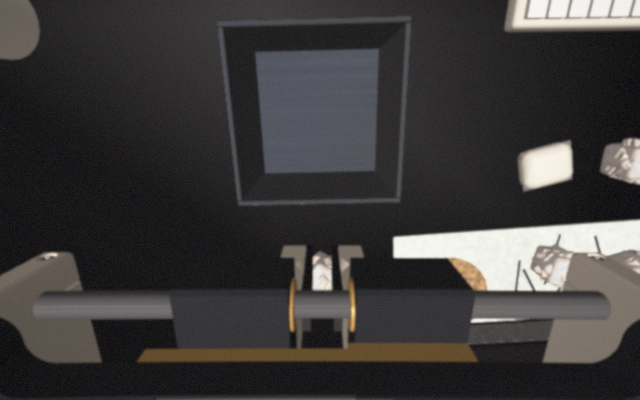

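The ball was left behind: I lifted before the fingers had closed, and it still shows at (321,273). The bin rim corners are (220,22), (410,17), (400,201) and (240,204). I'll reopen, go back and give the fingers longer to close.

```bash
python3 - <<'E'
from h import *
s=ctrl.state()
p=ray('wrist',[(220,22),(410,17),(400,201),(240,204)],.12,s);print(p.round(4).tolist(),p.mean(0))
E
```

```text
[[0.3285, -0.419, 0.12], [0.3254, -0.2824, 0.12], [0.4637, -0.2785, 0.12], [0.4663, -0.4162, 0.12]] [ 0.39596409 -0.3490207   0.12      ]
```

>>> arm_command([
  [[-0.031,0,0,0,0.07],[-0.031,0,0,0,0.07],[-0.031,0,0,0,0.07],[-0.031,0.001,0,0,0.07],[0,0,0.02,0,0.07],[0,0,0.03,0,0.07],[0,0,0.03,0,0.07],[0,0,0.03,0,0.07],[0,0,0.03,0,0.07],[0,0,0.031,0,0.07]],
])

```text
t: 4.5
position: [0.594, -0.345, 0.0038]
tcp_rot: [[-1.0, -0.001, 0.002], [-0.001, 1.0, -0.001], [-0.002, -0.001, -1.0]]
force: [0.6, -0.0, -0.3]
finger_gap: 0.798
grip_force: 0.0
```

>>> arm_command([
  [[0,0,0,0,0.02],[0,0,0,0,0.02],[0,0,0,0,0.02],[0,0,0,0,0.02],[0,0,0,0,0.02],[0,0,0,0,0.02],[0,0,0,0,0.02]],
])

```text
t: 5.2
position: [0.5928, -0.3451, 0.0049]
tcp_rot: [[-1.0, -0.0, 0.001], [-0.0, 1.0, -0.0], [-0.001, -0.0, -1.0]]
force: [-0.4, -0.5, -0.5]
finger_gap: 0.251
grip_force: 0.0
```

>>> arm_command([
  [[0,0,0,0,0.07],[0,0,0,0,0.07],[0,0,0,0,0.07],[0,0,0,0,0.07],[0,0,-0.03,0,0.07],[0,0,-0.03,0,0.07],[0,0,-0.03,0,0.07],[0,0,0,0,0.07]],
])

```text
t: 6.0
position: [0.5954, -0.3463, 0.0996]
tcp_rot: [[-1.0, -0.001, 0.007], [-0.001, 1.0, -0.003], [-0.007, -0.003, -1.0]]
force: [1.0, 0.1, 0.3]
finger_gap: 0.791
grip_force: 0.0
```

```bash
python3 w.py w3.png
```

```text
6.0 [ 0.5954 -0.3463  0.0996] [[-1.0, -0.001, 0.007], [-0.001, 1.0, -0.003], [-0.007, -0.003, -1.0]]
[627.  30.] [613, 0, 27, 62, 1490] [ 0.4592 -0.1099  0.021 ] [ 0.4597 -0.1099  0.021 ]
[537. 213.] [394, 125, 246, 235, 33170] [ 0.6097 -0.1444  0.021 ] [ 0.6401 -0.1574  0.021 ]
[324. 193.] [296, 165, 57, 58, 2336] [ 0.5905 -0.3443  0.021 ] [ 0.5915 -0.3435  0.021 ]
[226. 269.] [203, 246, 46, 43, 1115] [ 0.6695 -0.4423  0.021 ] [ 0.6683 -0.4418  0.021 ]
[ 27. 269.] [0, 252, 65, 38, 712] [ 0.6697 -0.6381  0.021 ] [ 0.672  -0.6337  0.021 ]
[322. 321.] [188, 280, 279, 82, 6802] [ 0.7328 -0.3459  0.021 ] [ 0.7323 -0.3398  0.021 ]
```

View pics/w3.png

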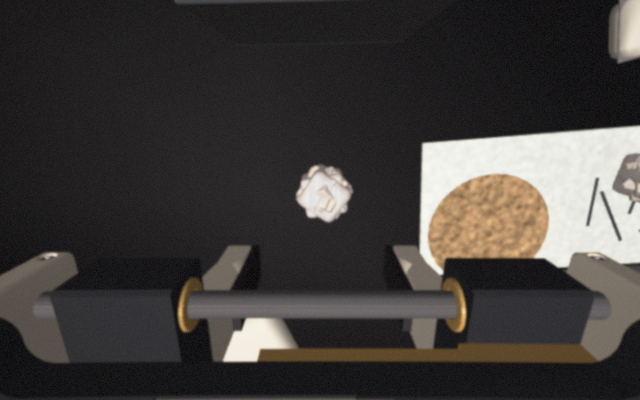

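The wrist picture shows the ball still at (324,193), although the fingers closed around its computed place. I'll check where the fingertips really are with the fixed cameras.

```bash
python3 - <<'E'
from h import *
s=ctrl.state(); print(s['position'],s['qpos'])
p=s['position']; out=[]
for n in('side','top'):
    im=ctrl.camera(n); q=proj(n,[p,[.5905,-.3443,.021]]); print(n,q.round(1))
    im=im.copy()
    for k in q: cv2.circle(im,tuple(int(v) for v in k.round()),2,(255,0,0),-1)
    u,v=q[0].astype(int); u=min(max(u,80),560);v=min(max(v,70),330)
    out.append(cv2.resize(im[v-70:v+70,u-80:u+80],None,fx=2.5,fy=2.5,interpolation=cv2.INTER_CUBIC))
save(np.hstack(out),'st1.png')
E
```

```text
[ 0.59418248 -0.34558541  0.09713965] [-2.43737126e-01  4.37879119e-01 -7.96186678e-02  4.87478615e-04
 -1.04853385e+00 -1.32673260e+00]
side [[376.3 135. ]
 [374.9 155.8]]
top [[446.9 184.8]
 [437.9 191.9]]
```

View pics/st1.png

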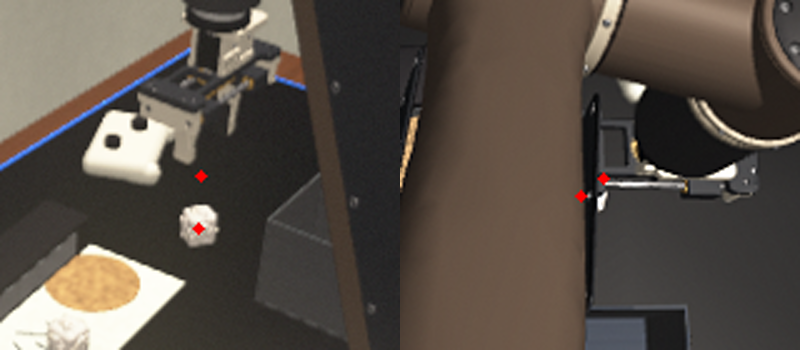

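In the side view the visible fingertips (midpoint about (208,147) in the crop) sit well above the projected TCP at (201,176). They look about 45 mm higher than the reported TCP. I'll lower and look again before trusting that.

>>> arm_command([
  [[0.003,0.001,0.03,0,0.07],[0,0,0.03,0,0.07],[0,0,0.03,0,0.07],[0,0,0,0,0.07]],
])

```text
t: 6.55
position: [0.5853, -0.3424, -0.0015]
tcp_rot: [[-1.0, 0.001, -0.009], [0.001, 1.0, 0.004], [0.009, 0.004, -1.0]]
force: [-0.8, 0.4, -0.4]
finger_gap: 0.801
grip_force: 0.0
```

```bash
python3 - <<'E'
from h import *
s=ctrl.state(); print(s['position'],s['force'],s['finger_gap'])
p=s['position']; out=[]
im=ctrl.camera('side').copy(); q=proj('side',[p]);print(q)
for k in q: cv2.circle(im,tuple(int(v) for v in k.round()),0,(255,0,0),-1)
u,v=q[0].astype(int); a=cv2.resize(im[v-50:v+30,u-40:u+40],None,fx=5,fy=5,interpolation=cv2.INTER_CUBIC)
im=ctrl.camera('wrist');np.save('w4.npy',im); q=proj('wrist',[p],s); print(q)
im=im.copy(); cv2.circle(im,tuple(int(v) for v in q[0]),3,(255,0,0),-1)
save(np.hstack([a,im[:, 120:520]]),'st2.png')
E
```

```text
[ 0.58531151 -0.34240795 -0.00149285] [-0.75617272  0.42921279 -0.43713207] 0.8005202868669699
[[375.32894368 162.31340801]]
[[320.98384431 231.50014383]]
```

View pics/st2.png

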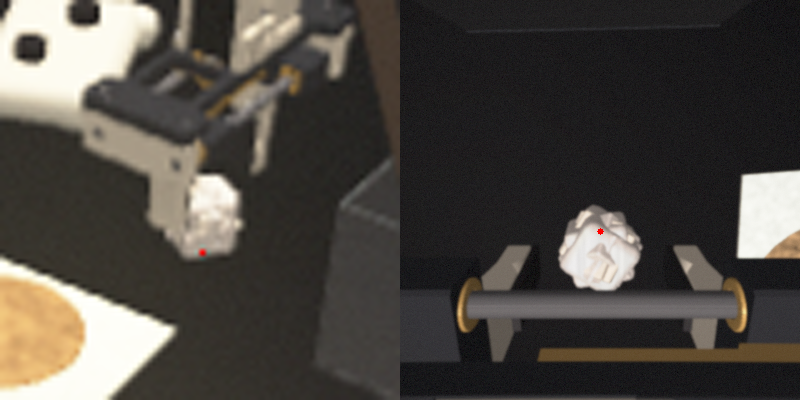

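In the crops the grey finger parts stop above the ball, but there may be black pads that vanish against the black desk. I'll brighten the pictures to check.

```bash
python3 - <<'E'
from h import *
def g(im): return (255*np.clip(im/90.,0,1)**.6).astype(np.uint8)
im=ctrl.camera('side'); a=cv2.resize(g(im[112:192,335:415]),None,fx=5,fy=5,interpolation=cv2.INTER_CUBIC)
im=np.load('w4.npy'); save(np.hstack([a,g(im[:,120:520])]),'st3.png')
E
```

```text
(no output)
```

View pics/st3.png

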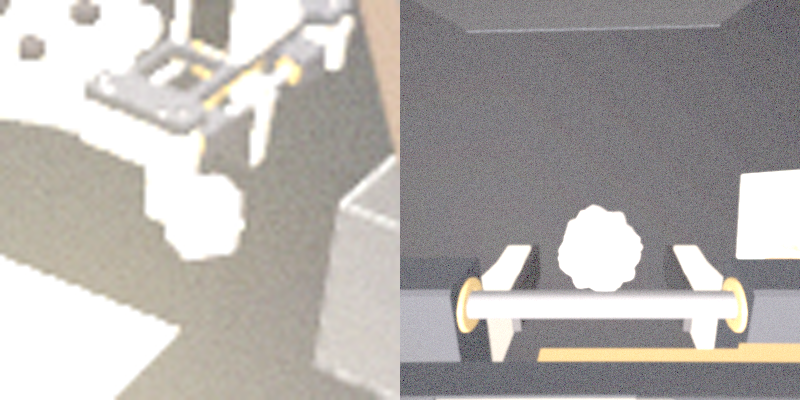

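There's nothing beyond the grey finger ends, so the real tips are about 35–40 mm short of the reported TCP. I'll lower in steps and watch the force.

>>> arm_command([
  [[0,0,0.012,0,0.07],[0,0,0,0,0.07]],
])

```text
t: 6.9
position: [0.5893, -0.3438, -0.0081]
tcp_rot: [[-1.0, 0.0, -0.0], [0.0, 1.0, 0.0], [0.0, 0.0, -1.0]]
force: [-1.0, 0.0, 0.3]
finger_gap: 0.799
grip_force: 0.0
```

>>> arm_command([
  [[0,0,0.006,0,0.07],[0,0,0,0,0.07]],
])

```text
t: 7.1
position: [0.5893, -0.3439, -0.0141]
tcp_rot: [[-1.0, -0.0, -0.0], [-0.0, 1.0, 0.0], [0.0, 0.0, -1.0]]
force: [-1.2, 0.7, -0.0]
finger_gap: 0.797
grip_force: 0.0
```

>>> arm_command([
  [[0,0,0.004,0,0.07],[0,0,0,0,0.07]],
])

```text
t: 7.3
position: [0.5893, -0.3439, -0.0181]
tcp_rot: [[-1.0, -0.0, -0.001], [-0.0, 1.0, 0.0], [0.001, 0.0, -1.0]]
force: [0.0, -1.0, -0.6]
finger_gap: 0.797
grip_force: 0.0
```

>>> arm_command([
  [[0,0,0.006,0,0.07],[0,0,0,0,0.07]],
])

```text
t: 7.5
position: [0.5891, -0.3438, -0.0245]
tcp_rot: [[-1.0, -0.0, -0.001], [-0.0, 1.0, 0.0], [0.001, 0.0, -1.0]]
force: [-0.5, 0.5, 0.2]
finger_gap: 0.802
grip_force: 0.0
```

>>> arm_command([
  [[0,0,0.004,0,0.07],[0,0,0,0,0.07]],
])

```text
t: 7.7
position: [0.5893, -0.3439, -0.0282]
tcp_rot: [[-1.0, -0.0, -0.001], [-0.0, 1.0, 0.0], [0.001, 0.0, -1.0]]
force: [0.2, 0.2, -0.9]
finger_gap: 0.797
grip_force: 0.0
```

>>> arm_command([
  [[0,0,0.003,0,0.07],[0,0,0,0,0.07]],
])

```text
t: 7.9
position: [0.5894, -0.3439, -0.031]
tcp_rot: [[-1.0, -0.0, -0.0], [-0.0, 1.0, 0.0], [0.0, 0.0, -1.0]]
force: [0.5, 0.1, 0.6]
finger_gap: 0.799
grip_force: 0.0
```

```bash
python3 - <<'E'
from h import *
s=ctrl.state();print(s['position'])
a=ctrl.camera('side'); a=cv2.resize(a[112:192,335:415],None,fx=5,fy=5,interpolation=cv2.INTER_CUBIC)
im=ctrl.camera('wrist'); save(np.hstack([a,im[:,120:520]]),'st4.png')
E
```

```text
[ 0.58937863 -0.3439005  -0.03104405]
```

View pics/st4.png

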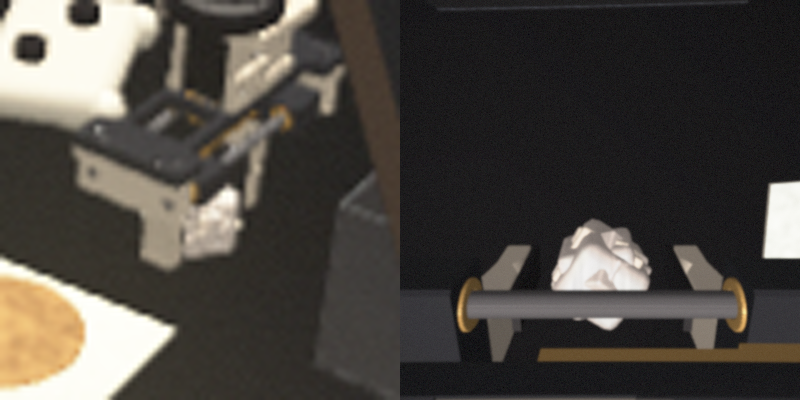

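The ball now sits between the fingers (wrist crop (600,270)). Closing.

>>> arm_command([
  [[0,0,0,0,0.02],[0,0,0,0,0.02],[0,0,0,0,0.02],[0,0,0,0,0.02],[0,0,0,0,0.02],[0,0,0,0,0.02]],
], squeeze=15)

```text
t: 8.6
position: [0.5897, -0.344, -0.0305]
tcp_rot: [[-1.0, -0.0, 0.0], [-0.0, 1.0, -0.0], [-0.0, -0.0, -1.0]]
force: [0.5, 0.3, 0.6]
finger_gap: 0.575
grip_force: 15.0
```

>>> arm_command([
  [[0,0,-0.02,0,0.02],[0,0,-0.03,0,0.02],[0,0,-0.05,0,0.02],[0,0,-0.05,0,0.02],[0.03,-0.001,0,0,0.02],[0.035,-0.001,0,0,0.02],[0.035,-0.001,0,0,0.02],[0.035,-0.001,0,0,0.02],[0.035,-0.001,0,0,0.02],[0.024,0,0,0,0.02]],
])

```text
t: 9.6
position: [0.3933, -0.3488, 0.1194]
tcp_rot: [[-1.0, 0.0, -0.0], [0.0, 1.0, 0.0], [0.0, 0.0, -1.0]]
force: [-0.0, 0.1, 0.7]
finger_gap: 0.578
grip_force: 15.0
```

>>> arm_command([
  [[0,0,0.015,0,0.02],[0,0,0.02,0,0.02],[0,0,0,0,0.07],[0,0,0,0,0.07],[0,0,0,0,0.07],[0,0,0,0,0.07],[0,0,-0.035,0,0.07],[0,0,-0.02,0,0.07]],
])

```text
t: 10.4
position: [0.3963, -0.3495, 0.1416]
tcp_rot: [[-1.0, -0.001, 0.001], [-0.001, 1.0, -0.001], [-0.001, -0.001, -1.0]]
force: [0.8, 0.5, 0.2]
finger_gap: 0.804
grip_force: 0.0
```

```bash
python3 - <<'E'
from h import *
a=ctrl.camera('wrist'); s=ctrl.state();print(s['position'],proj('wrist',[.396,-.349,.02],s))
v=cv2.cvtColor(a,cv2.COLOR_RGB2HSV)[...,2]
n,l,st,c=cv2.connectedComponentsWithStats((v>110).astype(np.uint8))
for i in range(1,n):
    if st[i,4]>300: print(c[i].round(),st[i].tolist(),ray('wrist',c[i],.021,s)[0].round(4))
E
```

```text
[ 0.3979266  -0.35054474  0.14476942] [[323.14102941 183.79774468]]
[445.   7.] [412, 0, 65, 19, 956] [ 0.2334 -0.2402  0.021 ]
[581.  52.] [515, 0, 125, 103, 11821] [ 0.2703 -0.1109  0.021 ]
[13. 94.] [0, 53, 32, 75, 1763] [ 0.3075 -0.648   0.021 ]
[329. 177.] [302, 152, 55, 52, 2061] [ 0.3888 -0.3424  0.021 ]
[629. 229.] [614, 209, 26, 42, 785] [ 0.4466 -0.0141  0.021 ]
[557. 233.] [529, 210, 57, 48, 2178] [ 0.4522 -0.0893  0.021 ]
[226. 268.] [203, 246, 46, 44, 1150] [ 0.4976 -0.4625  0.021 ]
[418. 268.] [394, 246, 48, 44, 1201] [ 0.4968 -0.2391  0.021 ]
[ 28. 269.] [0, 252, 66, 41, 789] [ 0.4983 -0.6897  0.021 ]
[607. 300.] [567, 252, 73, 108, 4470] [ 0.5377 -0.0118  0.021 ]
[357. 314.] [187, 280, 280, 74, 5352] [ 0.5601 -0.3072  0.021 ]
```

The ball is in the bin at (0.389, −0.342). On to the front-centre ball.

>>> arm_command([
  [[-0.004,0.03,0,0,0.064],[-0.006,0.045,0,0,0.064],[-0.006,0.045,0,0,0.064],[-0.006,0.045,0,0,0.064],[-0.006,0.045,0,0,0.064],[-0.006,0.045,0,0,0.064],[-0.006,0.045,0,0,0.064],[-0.005,0.035,0,0,0.064],[-0.002,0.018,0,0,0.064],[0,0,0,0,0.064]],
])

```text
t: 11.45
position: [0.4432, 0.0062, 0.1399]
tcp_rot: [[-1.0, -0.004, 0.001], [-0.004, 1.0, 0.001], [-0.001, 0.001, -1.0]]
force: [1.0, -0.7, 0.5]
finger_gap: 0.731
grip_force: 0.0
```

```bash
python3 w.py w5.png | grep -v '\[6[0-9][0-9]\.' 
```

```text
11.45 [0.4432 0.0062 0.1399] [[-1.0, -0.004, 0.001], [-0.004, 1.0, 0.001], [-0.001, 0.001, -1.0]]
[316.  24.] [140, 0, 351, 50, 17084] [0.292  0.0011 0.021 ] [0.2927 0.0007 0.021 ]
[497. 185.] [468, 161, 59, 50, 2153] [0.4402 0.1903 0.021 ] [0.4412 0.1907 0.021 ]
[235. 193.] [204, 167, 62, 53, 2181] [ 0.4497 -0.0849  0.021 ] [ 0.4502 -0.0849  0.021 ]
[319. 190.] [295, 166, 48, 49, 1784] [0.446  0.0037 0.021 ] [0.4466 0.0039 0.021 ]
[406. 194.] [378, 166, 56, 57, 2612] [0.4502 0.0961 0.021 ] [0.4507 0.0961 0.021 ]
[450. 257.] [389, 238, 140, 51, 3253] [0.5234 0.1524 0.021 ] [0.5321 0.1632 0.021 ]
[230. 268.] [208, 247, 46, 42, 1191] [ 0.5383 -0.0983  0.021 ] [ 0.5388 -0.0967  0.021 ]
[324. 270.] [262, 248, 119, 43, 4468] [0.5414 0.0093 0.021 ] [0.5405 0.0069 0.021 ]
[338. 309.] [199, 282, 257, 50, 1847] [0.5938 0.0267 0.021 ] [0.591  0.0142 0.021 ]
[327. 333.] [232, 316, 196, 39, 5707] [0.629  0.0145 0.021 ] [0.6323 0.0176 0.021 ]
```

>>> arm_command([
  [[-0.002,-0.003,0.03,0,0.064],[0,0,0.045,0,0.064],[0,0,0.045,0,0.064],[0,0,0.035,0,0.064],[0,0,0.018,0,0.064],[0,0,0,0,0.02],[0,0,0,0,0.02],[0,0,0,0,0.02],[0,0,0,0,0.02],[0,0,0,0,0.02]],
])

```text
t: 12.5
position: [0.4453, 0.0013, -0.0326]
tcp_rot: [[-1.0, -0.0, 0.002], [-0.0, 1.0, 0.001], [-0.002, 0.001, -1.0]]
force: [0.7, -0.5, 0.4]
finger_gap: 0.572
grip_force: 15.0
```

>>> arm_command([
  [[0,0,0,0,0.02],[0,0,-0.02,0,0.02],[0,0,-0.03,0,0.02],[0,0,-0.05,0,0.02],[0,0,-0.05,0,0.02],[0,-0.02,0,0,0.02],[0.0,-0.04,0,0,0.02],[0.006,-0.045,0,0,0.02],[0.006,-0.045,0,0,0.02],[0.006,-0.045,0,0,0.02]],
])

```text
t: 13.5
position: [0.4261, -0.1955, 0.1169]
tcp_rot: [[-1.0, -0.001, 0.001], [-0.001, 1.0, 0.0], [-0.001, 0.0, -1.0]]
force: [1.4, 1.0, 0.3]
finger_gap: 0.578
grip_force: 15.0
```

>>> arm_command([
  [[0.006,-0.045,0,0,0.02],[0.006,-0.045,0,0,0.02],[0,-0.045,0,0,0.02],[0,-0.022,0,0,0.02],[0,0,0.015,0,0.02],[0,0,0.02,0,0.02],[0,0,0,0,0.07],[0,0,0,0,0.07],[0,0,0,0,0.07],[0,0,0,0,0.07]],
])

```text
t: 14.5
position: [0.4154, -0.3511, 0.0825]
tcp_rot: [[-1.0, -0.001, 0.002], [-0.001, 1.0, -0.001], [-0.002, -0.001, -1.0]]
force: [0.7, -0.3, 0.2]
finger_gap: 0.794
grip_force: 0.0
```

>>> arm_command([
  [[0,0,-0.03,0,0.064],[0,0.02,-0.03,0,0.064],[0,0.045,0,0,0.064],[-0.003,0.045,0,0,0.064],[-0.003,0.045,0,0,0.064],[-0.003,0.045,0,0,0.064],[-0.003,0.045,0,0,0.064],[-0.003,0.045,0,0,0.064],[-0.003,0.045,0,0,0.064],[-0.003,0.045,0,0,0.064]],
])

```text
t: 15.5
position: [0.4356, 0.0312, 0.1425]
tcp_rot: [[-1.0, -0.001, 0.002], [-0.001, 1.0, 0.001], [-0.002, 0.001, -1.0]]
force: [1.3, 0.2, -0.5]
finger_gap: 0.735
grip_force: 0.0
```

>>> arm_command([
  [[-0.002,0.045,0,0,0.064],[-0.002,0.045,0,0,0.064],[0,0.04,0,0,0.064],[0,0.03,0,0,0.064],[0,0,0,0,0.064],[0,0,0,0,0.064]],
])

```text
t: 16.1
position: [0.4392, 0.1897, 0.1417]
tcp_rot: [[-1.0, -0.002, 0.0], [-0.002, 1.0, 0.0], [-0.0, 0.0, -1.0]]
force: [0.6, -0.2, 0.8]
finger_gap: 0.731
grip_force: 0.0
```

```bash
python3 w.py w6.png
```

```text
16.1 [0.4392 0.1897 0.1417] [[-1.0, -0.002, 0.0], [-0.002, 1.0, 0.0], [-0.0, 0.0, -1.0]]
[143.  26.] [0, 0, 286, 55, 15282] [0.2902 0.0292 0.021 ] [0.2911 0.0287 0.021 ]
[493. 145.] [429, 68, 126, 149, 10396] [0.3949 0.3629 0.021 ] [0.3927 0.3616 0.021 ]
[318. 188.] [294, 165, 49, 49, 1741] [0.4405 0.1863 0.021 ] [0.4419 0.1868 0.021 ]
[ 63. 196.] [30, 171, 67, 51, 2256] [ 0.45   -0.0833  0.021 ] [ 0.4502 -0.0827  0.021 ]
[234. 197.] [204, 170, 60, 56, 2481] [0.4508 0.0967 0.021 ] [0.4515 0.0965 0.021 ]
[318. 266.] [261, 240, 111, 51, 4911] [0.5327 0.1864 0.021 ] [0.5322 0.1844 0.021 ]
[217. 263.] [135, 247, 119, 42, 1770] [0.5296 0.0704 0.021 ] [0.5355 0.0442 0.021 ]
[411. 268.] [389, 247, 43, 42, 1064] [0.5353 0.2926 0.021 ] [0.5352 0.2925 0.021 ]
[603. 304.] [566, 252, 74, 110, 4569] [0.5821 0.5234 0.021 ] [0.5858 0.5245 0.021 ]
[448. 309.] [435, 283, 21, 49, 448] [0.59   0.3428 0.021 ] [0.5882 0.3391 0.021 ]
[286. 309.] [198, 305, 199, 9, 1101] [0.591 0.148 0.021] [0.5917 0.1613 0.021 ]
[307. 333.] [234, 316, 140, 34, 4012] [0.6257 0.1718 0.021 ] [0.6259 0.1686 0.021 ]
[416. 332.] [405, 318, 23, 31, 575] [0.6242 0.3068 0.021 ] [0.6261 0.3079 0.021 ]
```

>>> arm_command([
  [[-0.002,-0.003,0.03,0,0.064],[0,0,0.045,0,0.064],[0,0,0.045,0,0.064],[0,0,0.035,0,0.064],[0,0,0.017,0,0.064],[0,0,0,0,0.02],[0,0,0,0,0.02],[0,0,0,0,0.02],[0,0,0,0,0.02],[0,0,0,0,0.02]],
])

```text
t: 17.15
position: [0.442, 0.1865, -0.0296]
tcp_rot: [[-1.0, -0.0, 0.001], [-0.0, 1.0, 0.002], [-0.001, 0.002, -1.0]]
force: [-0.2, -1.1, 0.2]
finger_gap: 0.565
grip_force: 15.0
```

>>> arm_command([
  [[0,0,0,0,0.02],[0,0,-0.02,0,0.02],[0,0,-0.03,0,0.02],[0,0,-0.05,0,0.02],[0,0,-0.05,0,0.02],[0,-0.025,0,0,0.02],[0.0,-0.045,0,0,0.02],[0.006,-0.045,0,0,0.02],[0.008,-0.045,0,0,0.02],[0.008,-0.045,0,0,0.02]],
])

```text
t: 18.15
position: [0.4188, -0.0205, 0.1197]
tcp_rot: [[-1.0, -0.001, 0.001], [-0.001, 1.0, 0.0], [-0.001, 0.0, -1.0]]
force: [0.3, -1.1, 0.1]
finger_gap: 0.564
grip_force: 15.0
```

>>> arm_command([
  [[0.008,-0.045,0,0,0.02],[0.008,-0.045,0,0,0.02],[0.008,-0.045,0,0,0.02],[0.008,-0.045,0,0,0.02],[0.006,-0.045,0,0,0.02],[0.006,-0.045,0,0,0.02],[0,-0.04,0,0,0.02],[0,-0.02,0,0,0.02],[0,0,0.015,0,0.02],[0,0,0.02,0,0.02]],
])

```text
t: 19.15
position: [0.3759, -0.3502, 0.0846]
tcp_rot: [[-1.0, 0.001, 0.002], [0.001, 1.0, -0.001], [-0.002, -0.001, -1.0]]
force: [-0.1, 0.1, -0.8]
finger_gap: 0.569
grip_force: 15.0
```

>>> arm_command([
  [[0,0,0,0,0.07],[0,0,0,0,0.07],[0,0,0,0,0.07],[0,0,0,0,0.07],[0,0,-0.04,0,0.07]],
])

```text
t: 19.65
position: [0.3729, -0.3472, 0.1212]
tcp_rot: [[-1.0, 0.0, -0.007], [0.0, 1.0, 0.004], [0.007, 0.004, -1.0]]
force: [1.2, -0.5, -0.9]
finger_gap: 0.798
grip_force: 0.0
```

>>> arm_command([
  [[0,0,-0.02,0,0.064],[-0.023,0.033,0,0,0.064],[-0.025,0.036,0,0,0.064],[-0.025,0.036,0,0,0.064],[-0.025,0.036,0,0,0.064],[-0.025,0.036,0,0,0.064],[-0.025,0.036,0,0,0.064],[-0.025,0.036,0,0,0.064],[-0.02,0.029,0,0,0.064],[-0.013,0.019,0,0,0.064]],
])

```text
t: 20.65
position: [0.583, -0.0496, 0.145]
tcp_rot: [[-1.0, -0.002, 0.001], [-0.002, 1.0, 0.0], [-0.001, 0.0, -1.0]]
force: [-0.7, -0.0, 0.6]
finger_gap: 0.736
grip_force: 0.0
```

>>> arm_command([
  [[0,0,0,0,0.064]],
])

```text
t: 20.75
position: [0.5831, -0.0497, 0.1446]
tcp_rot: [[-1.0, -0.003, 0.001], [-0.003, 1.0, 0.0], [-0.001, 0.0, -1.0]]
force: [-0.8, -1.7, -0.2]
finger_gap: 0.723
grip_force: 0.0
```

```bash
python3 w.py w7.png|head -1; python3 - <<'E'
from h import *
s=ctrl.state(); im=np.load('w.npy'); cv2.imwrite('pics/w7c.png',im[80:300,120:640,::-1]); print(s['position'],proj('wrist',[[.585,.041,.024],[.58,-.054,.024],s['position']],s))
E
```

```text
20.75 [ 0.5831 -0.0497  0.1446] [[-1.0, -0.003, 0.001], [-0.003, 1.0, 0.0], [-0.001, 0.0, -1.0]]
[ 0.58199438 -0.05087687  0.14446864] [[408.01500427 190.0720893 ]
 [318.29499769 185.33127369]
 [320.98562827 231.49556121]]
```

View pics/w7c.png

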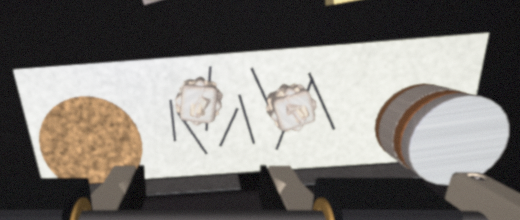

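The wrist crop shows the board balls at (199,103) and (291,108), the jar lid centred near (459,140), and the front board corners at (13,69) and (490,32).

```bash
python3 - <<'E'
from h import *
s=ctrl.state(); o=np.array([120,80])
f=lambda p,z:ray('wrist',np.array(p)+o,z,s)[:,:2].round(4).tolist()
print(f([(199,103),(291,108)],.024),'jar',f([(459,140)],.067),'corn',f([(13,69),(490,32)],.003),'coaster',f([(91,140)],.003))
E
```

```text
[[0.5775, -0.0533], [0.5827, 0.0439]] jar [[0.6022, 0.1906]] corn [[0.5455, -0.2539], [0.507, 0.2473]] coaster [[0.6272, -0.1791]]
```

>>> arm_command([
  [[0.004,-0.003,0.03,0,0.064],[0,0,0.045,0,0.064],[0,0,0.045,0,0.064],[0,0,0.035,0,0.064],[0,0,0.014,0,0.064],[0,0,0,0,0.02],[0,0,0,0,0.02],[0,0,0,0,0.02],[0,0,0,0,0.02],[0,0,0,0,0.02]],
])

```text
t: 21.8
position: [0.5782, -0.0549, -0.0235]
tcp_rot: [[-1.0, -0.0, 0.002], [-0.0, 1.0, 0.0], [-0.002, 0.0, -1.0]]
force: [1.3, -0.1, -1.2]
finger_gap: 0.56
grip_force: 15.0
```

>>> arm_command([
  [[0,0,0,0,0.02],[0,0,-0.02,0,0.02],[0,0,-0.03,0,0.02],[0,0,-0.05,0,0.02],[0,0,-0.045,0,0.02],[0.01,-0.017,0,0,0.02],[0.02,-0.033,0,0,0.02],[0.023,-0.038,0,0,0.02],[0.023,-0.038,0,0,0.02],[0.023,-0.038,0,0,0.02]],
])

```text
t: 22.8
position: [0.4775, -0.2201, 0.1207]
tcp_rot: [[-1.0, -0.001, 0.001], [-0.001, 1.0, 0.0], [-0.001, 0.0, -1.0]]
force: [0.9, -0.3, 0.5]
finger_gap: 0.565
grip_force: 15.0
```

>>> arm_command([
  [[0.023,-0.038,0,0,0.02],[0.023,-0.038,0,0,0.02],[0.02,-0.033,0,0,0.02],[0.013,-0.022,0,0,0.02],[0,0,0.015,0,0.02],[0,0,0.015,0,0.02],[0,0,0,0,0.07],[0,0,0,0,0.07],[0,0,0,0,0.07],[0,0,0,0,0.07]],
])

```text
t: 23.8
position: [0.4003, -0.3501, 0.0912]
tcp_rot: [[-1.0, -0.001, 0.001], [-0.001, 1.0, -0.001], [-0.001, -0.001, -1.0]]
force: [-0.4, -0.3, -0.3]
finger_gap: 0.791
grip_force: 0.0
```

>>> arm_command([
  [[0,0,-0.03,0,0.07],[0,0,-0.03,0,0.064],[0,0,0,0,0.064],[0,0,0,0,0.064]],
])

```text
t: 24.2
position: [0.4003, -0.3501, 0.1515]
tcp_rot: [[-1.0, -0.001, 0.002], [-0.001, 1.0, -0.001], [-0.002, -0.001, -1.0]]
force: [-0.5, -0.0, -0.7]
finger_gap: 0.73
grip_force: 0.0
```

```bash
python3 w.py w8.png
```

```text
24.2 [ 0.4003 -0.3501  0.1515] [[-1.0, -0.001, 0.002], [-0.001, 1.0, -0.001], [-0.002, -0.001, -1.0]]
[443.   7.] [409, 0, 64, 17, 856] [ 0.2331 -0.2393  0.021 ] [ 0.2346 -0.2406  0.021 ]
[579.  50.] [511, 0, 129, 98, 11832] [ 0.2695 -0.107   0.021 ] [ 0.2688 -0.1103  0.021 ]
[16. 89.] [0, 47, 40, 77, 2355] [ 0.3044 -0.6479  0.021 ] [ 0.3014 -0.6435  0.021 ]
[308. 172.] [258, 121, 124, 118, 9438] [ 0.3867 -0.3648  0.021 ] [ 0.3952 -0.3515  0.021 ]
[552. 227.] [524, 203, 56, 48, 2109] [ 0.4491 -0.0902  0.021 ] [ 0.4497 -0.0902  0.021 ]
[411. 268.] [389, 245, 44, 45, 1210] [ 0.5026 -0.2437  0.021 ] [ 0.5016 -0.2438  0.021 ]
[232. 268.] [211, 246, 44, 44, 1166] [ 0.5027 -0.456   0.021 ] [ 0.5024 -0.4549  0.021 ]
[ 36. 271.] [0, 252, 76, 42, 1444] [ 0.5053 -0.6856  0.021 ] [ 0.5082 -0.6844  0.021 ]
[456. 320.] [197, 252, 443, 110, 15267] [ 0.5747 -0.1811  0.021 ] [ 0.5565 -0.2298  0.021 ]
[ 48. 310.] [32, 301, 33, 18, 482] [ 0.5594 -0.6862  0.021 ] [ 0.5597 -0.6858  0.021 ]
```

>>> arm_command([
  [[-0.013,0.028,0,0,0.064],[-0.019,0.042,0,0,0.064],[-0.019,0.042,0,0,0.064],[-0.019,0.042,0,0,0.064],[-0.019,0.042,0,0,0.064],[-0.019,0.042,0,0,0.064],[-0.019,0.042,0,0,0.064],[-0.019,0.042,0,0,0.064],[-0.019,0.042,0,0,0.064],[-0.013,0.028,0,0,0.064]],
])

```text
t: 25.25
position: [0.5777, 0.0447, 0.1492]
tcp_rot: [[-1.0, -0.002, -0.001], [-0.002, 1.0, -0.0], [0.001, -0.0, -1.0]]
force: [0.5, -0.3, -0.4]
finger_gap: 0.73
grip_force: 0.0
```

>>> arm_command([
  [[-0.004,0.0,0,0,0.064],[0,0,0,0,0.064]],
])

```text
t: 25.45
position: [0.5811, 0.0426, 0.1489]
tcp_rot: [[-1.0, -0.002, -0.002], [-0.002, 1.0, -0.001], [0.002, -0.001, -1.0]]
force: [0.4, -1.3, -1.3]
finger_gap: 0.728
grip_force: 0.0
```

```bash
cat > wb.py <<'E'
from h import *
# darker-than-board blob near expected ball: use texture (ball edges) around prediction
s,im=cam('wrist'); np.save('w.npy',im)
q=proj('wrist',[.583,.044,.024],s)[0]; print(s['t'],s['position'].round(4),'pred',q.round(0))
g=cv2.cvtColor(im,cv2.COLOR_RGB2HSV)
u,v=q.astype(int); c=im[v-45:v+45,u-50:u+50]
save(c,'ballc.png',5)
E
python3 wb.py
```

```text
25.45 [0.5811 0.0426 0.1489] pred [323. 188.]
```

View pics/ballc.png

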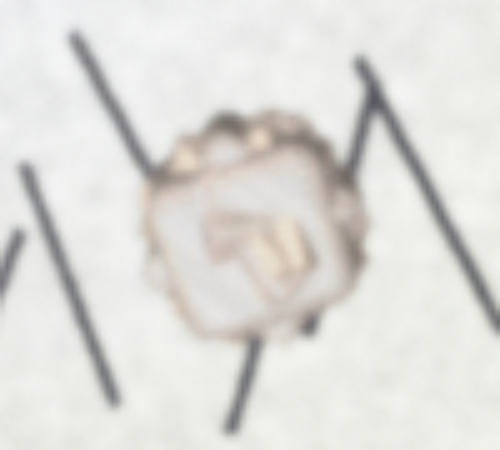

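The ball is where predicted, at (0.583, 0.044).

>>> arm_command([
  [[-0.001,0.001,0.03,0,0.064],[0,0,0.045,0,0.064],[0,0,0.045,0,0.064],[0,0,0.035,0,0.064],[0,0,0.018,0,0.064],[0,0,0,0,0.02],[0,0,0,0,0.02],[0,0,0,0,0.02],[0,0,0,0,0.02],[0,0,0,0,0.02]],
])

```text
t: 26.5
position: [0.5833, 0.0432, -0.0213]
tcp_rot: [[-1.0, -0.0, 0.002], [-0.0, 1.0, 0.001], [-0.002, 0.001, -1.0]]
force: [-0.5, -0.1, 3.7]
finger_gap: 0.534
grip_force: 14.5
```

>>> arm_command([
  [[0,0,0,0,0.02],[0,0,-0.02,0,0.02],[0,0,-0.03,0,0.02],[0,0,-0.05,0,0.02],[0,0,-0.045,0,0.02],[0.009,-0.02,0,0,0.02],[0.018,-0.038,0,0,0.02],[0.02,-0.042,0,0,0.02],[0.02,-0.042,0,0,0.02],[0.02,-0.042,0,0,0.02]],
])

```text
t: 27.5
position: [0.4945, -0.1422, 0.1227]
tcp_rot: [[-1.0, -0.001, 0.001], [-0.001, 1.0, 0.0], [-0.001, 0.0, -1.0]]
force: [1.2, -1.1, -0.8]
finger_gap: 0.539
grip_force: 14.5
```

>>> arm_command([
  [[0.02,-0.042,0,0,0.02],[0.02,-0.042,0,0,0.02],[0.02,-0.042,0,0,0.02],[0.02,-0.042,0,0,0.02],[0.012,-0.025,0,0,0.02],[0.007,-0.015,0,0,0.02],[0,0,0.015,0,0.02],[0,0,0.015,0,0.02],[0,0,0,0,0.07],[0,0,0,0,0.07]],
])

```text
t: 28.5
position: [0.3966, -0.3491, 0.0926]
tcp_rot: [[-1.0, -0.001, -0.0], [-0.001, 1.0, -0.0], [0.0, -0.0, -1.0]]
force: [-0.1, -0.5, 0.9]
finger_gap: 0.656
grip_force: 0.0
```

>>> arm_command([
  [[0,0,0,0,0.07],[0,0,0,0,0.07],[0,0,-0.03,0,0.07],[0,0,-0.03,0,0.064],[0,0,0,0,0.064]],
])

```text
t: 29.0
position: [0.3993, -0.3505, 0.1571]
tcp_rot: [[-1.0, -0.001, 0.007], [-0.002, 1.0, -0.004], [-0.007, -0.004, -1.0]]
force: [1.0, -0.3, -0.3]
finger_gap: 0.736
grip_force: 0.0
```

```bash
python3 w.py w9.png; python3 - <<'E'
from h import *
im=ctrl.camera('top'); np.save('top1.npy',im); save(im,'top1.png',1.25)
E
```

```text
29.0 [ 0.3993 -0.3505  0.1571] [[-1.0, -0.001, 0.007], [-0.002, 1.0, -0.004], [-0.007, -0.004, -1.0]]
[442.   8.] [409, 0, 64, 19, 949] [ 0.2321 -0.2397  0.021 ] [ 0.2337 -0.24    0.021 ]
[578.  50.] [509, 0, 131, 99, 12075] [ 0.2685 -0.1055  0.021 ] [ 0.2679 -0.109   0.021 ]
[19. 88.] [0, 46, 46, 79, 2801] [ 0.3037 -0.6517  0.021 ] [ 0.3009 -0.6471  0.021 ]
[309. 178.] [260, 121, 121, 116, 9085] [ 0.3935 -0.3645  0.021 ] [ 0.395  -0.3519  0.021 ]
[550. 226.] [522, 203, 55, 47, 2041] [ 0.4492 -0.0901  0.021 ] [ 0.4504 -0.09    0.021 ]
[232. 268.] [211, 245, 44, 45, 1166] [ 0.506  -0.4595  0.021 ] [ 0.505  -0.4577  0.021 ]
[411. 268.] [389, 246, 45, 44, 1202] [ 0.5053 -0.2421  0.021 ] [ 0.5049 -0.2421  0.021 ]
[ 31. 270.] [0, 252, 70, 43, 1065] [ 0.5075 -0.6995  0.021 ] [ 0.513  -0.6962  0.021 ]
[603. 304.] [566, 252, 74, 110, 5396] [ 0.5529 -0.002   0.021 ] [ 0.5578 -0.0007  0.021 ]
[364. 326.] [196, 279, 361, 82, 8321] [ 0.5889 -0.2956  0.021 ] [ 0.5803 -0.2801  0.021 ]
[ 48. 310.] [32, 302, 32, 16, 439] [ 0.5648 -0.6949  0.021 ] [ 0.5651 -0.6947  0.021 ]
```

View pics/top1.png

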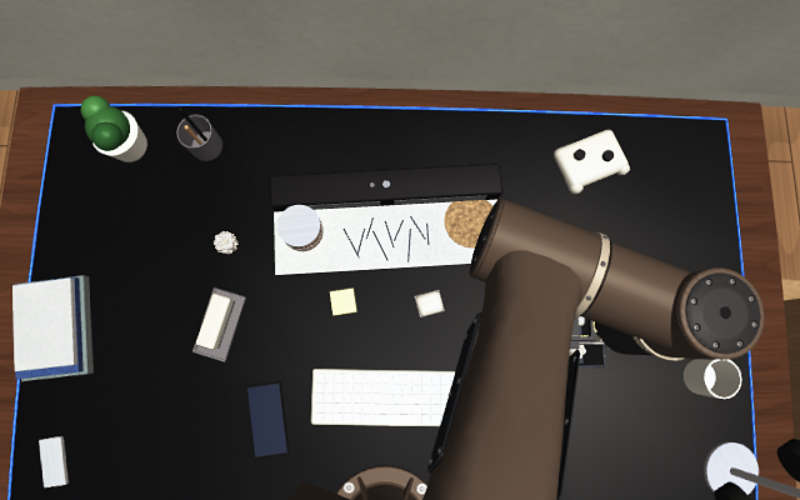

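The top view shows only the left ball remaining, at (226,242). The board and desk front are clear, and the notes and earbuds haven't moved.

>>> arm_command([
  [[-0.006,0.025,0,0,0.064],[-0.011,0.044,0,0,0.064],[-0.011,0.044,0,0,0.064],[-0.011,0.044,0,0,0.064],[-0.011,0.044,0,0,0.064],[-0.011,0.044,0,0,0.064],[-0.011,0.044,0,0,0.064],[-0.011,0.044,0,0,0.064],[-0.011,0.044,0,0,0.064],[-0.011,0.044,0,0,0.064]],
])

```text
t: 30.1
position: [0.501, 0.0738, 0.1517]
tcp_rot: [[-1.0, -0.001, -0.001], [-0.001, 1.0, -0.0], [0.001, -0.0, -1.0]]
force: [0.7, -0.5, -0.1]
finger_gap: 0.728
grip_force: 0.0
```

>>> arm_command([
  [[-0.011,0.044,0,0,0.064],[-0.011,0.044,0,0,0.064],[-0.011,0.044,0,0,0.064],[-0.011,0.044,0,0,0.064],[-0.011,0.044,0,0,0.064],[-0.011,0.044,0,0,0.064],[-0.005,0.025,0,0,0.064],[0,0,0,0,0.064],[0,0,0,0,0.064]],
])

```text
t: 31.0
position: [0.5716, 0.361, 0.1506]
tcp_rot: [[-1.0, -0.001, -0.002], [-0.001, 1.0, -0.002], [0.002, -0.002, -1.0]]
force: [-0.3, -0.5, 0.1]
finger_gap: 0.727
grip_force: 0.0
```

```bash
python3 w.py w10.png
```

```text
31.0 [0.5716 0.361  0.1506] [[-1.0, -0.001, -0.002], [-0.001, 1.0, -0.002], [0.002, -0.002, -1.0]]
[314.  41.] [268, 0, 94, 93, 6435] [0.4315 0.3534 0.021 ] [0.4361 0.3548 0.021 ]
[43. 62.] [5, 28, 77, 68, 3464] [0.4509 0.0956 0.021 ] [0.4511 0.0957 0.021 ]
[109. 195.] [0, 124, 237, 165, 27780] [0.5828 0.1299 0.021 ] [0.5961 0.1371 0.021 ]
[314. 188.] [290, 165, 49, 48, 1705] [0.5748 0.353  0.021 ] [0.5758 0.3534 0.021 ]
[232. 268.] [212, 247, 43, 42, 1069] [0.6729 0.2554 0.021 ] [0.6725 0.257  0.021 ]
[411. 268.] [389, 247, 44, 42, 1114] [0.6724 0.4664 0.021 ] [0.6721 0.4668 0.021 ]
[604. 303.] [566, 252, 74, 110, 4850] [0.7184 0.703  0.021 ] [0.7239 0.7036 0.021 ]
[343. 309.] [198, 281, 258, 51, 2980] [0.7289 0.388  0.021 ] [0.7256 0.3679 0.021 ]
[416. 332.] [405, 318, 23, 32, 606] [0.7632 0.4807 0.021 ] [0.766  0.4818 0.021 ]
```

>>> arm_command([
  [[-0.003,-0.008,0.03,0,0.064],[0,0,0.045,0,0.064],[0,0,0.045,0,0.064],[0,0,0.04,0,0.064],[0,0,0.018,0,0.064],[0,0,0,0,0.02],[0,0,0,0,0.02],[0,0,0,0,0.02],[0,0,0,0,0.02],[0,0,0,0,0.02]],
])

```text
t: 32.05
position: [0.576, 0.3536, -0.0242]
tcp_rot: [[-1.0, -0.0, 0.002], [-0.0, 1.0, 0.002], [-0.002, 0.002, -1.0]]
force: [0.1, -0.1, 2.2]
finger_gap: 0.558
grip_force: 15.0
```

>>> arm_command([
  [[0,0,0,0,0.02],[0,0,-0.02,0,0.02],[0,0,-0.03,0,0.02],[0,0,-0.05,0,0.02],[0,0,-0.05,0,0.02],[0.006,-0.024,0,0,0.02],[0.011,-0.044,0,0,0.02],[0.011,-0.044,0,0,0.02],[0.011,-0.044,0,0,0.02],[0.011,-0.044,0,0,0.02]],
])

```text
t: 33.05
position: [0.5246, 0.1515, 0.1246]
tcp_rot: [[-1.0, -0.001, 0.0], [-0.001, 1.0, 0.0], [-0.0, 0.0, -1.0]]
force: [1.1, -0.7, -0.0]
finger_gap: 0.558
grip_force: 15.0
```

>>> arm_command([
  [[0.011,-0.044,0,0,0.02],[0.011,-0.044,0,0,0.02],[0.011,-0.044,0,0,0.02],[0.011,-0.044,0,0,0.02],[0.011,-0.044,0,0,0.02],[0.011,-0.044,0,0,0.02],[0.011,-0.044,0,0,0.02],[0.011,-0.044,0,0,0.02],[0.011,-0.044,0,0,0.02],[0.011,-0.044,0,0,0.02]],
])

```text
t: 34.05
position: [0.4149, -0.2887, 0.1249]
tcp_rot: [[-1.0, -0.001, 0.001], [-0.001, 1.0, -0.0], [-0.001, -0.0, -1.0]]
force: [0.8, 0.4, 0.6]
finger_gap: 0.559
grip_force: 15.0
```

>>> arm_command([
  [[0.011,-0.044,0,0,0.02],[0.004,-0.018,0,0,0.02],[0,0,0,0,0.02],[0,0,0.015,0,0.02],[0,0,0.01,0,0.02]],
])

```text
t: 34.55
position: [0.402, -0.35, 0.1008]
tcp_rot: [[-1.0, -0.001, 0.003], [-0.001, 1.0, -0.003], [-0.003, -0.003, -1.0]]
force: [-1.0, 1.1, 24.8]
finger_gap: 0.561
grip_force: 15.0
```

The 24.8 N force means the held ball is pressing on the pile in the bin. I'll back off and look.

>>> arm_command([
  [[0,0,-0.03,0,0.02],[0.02,0,-0.03,0,0.02],[-0.05,0,0,0,0.02],[-0.05,0,0,0,0.02],[0,0,0,0,0.02],[0,0,0,0,0.02]],
])

```text
t: 35.15
position: [0.4812, -0.3478, 0.1584]
tcp_rot: [[-1.0, -0.002, -0.001], [-0.002, 1.0, 0.001], [0.001, 0.001, -1.0]]
force: [-0.6, -0.4, -0.7]
finger_gap: 0.56
grip_force: 15.0
```

```bash
python3 - <<'E'
from h import *
s,im=cam('wrist'); np.save('w.npy',im); print(s['position'],s['finger_gap'])
q=proj('wrist',[.396,-.349,.12],s)[0].astype(int); print(q)
a=im[0:260,120:520]; b=ctrl.camera('side')
save(np.hstack([cv2.resize(a,(400,260)),cv2.resize(b[100:230,330:530],(400,260))]),'bin.png')
E
```

```text
[ 0.48124269 -0.34776132  0.15844485] 0.5599104430927204
[319 101]
```

View pics/bin.png

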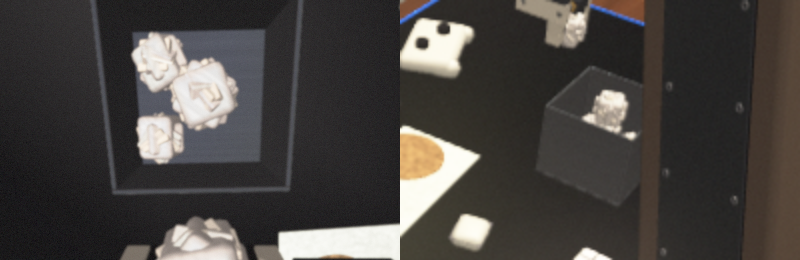

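Crop: three balls are stacked near the bin centre (205,92) with two more on the −y side at left. The +y side is free, so I'll drop this one in the +x/+y corner and then unstack the tower.

```bash
python3 - <<'E'
from h import *
s=ctrl.state(); o=np.array([120,0])
f=lambda p,z:ray('wrist',np.array(p)+o,z,s)[:,:2].round(4).tolist()
print('rim',f([(112,190),(290,187)],.12),'tower',f([(203,93)],.115),f([(203,93)],.09),'left',f([(160,62),(160,138)],.03))
E
```

```text
rim [[0.461, -0.4185], [0.4585, -0.2784]] tower [[0.3888, -0.3469]] [[0.388, -0.3467]] left [[0.3582, -0.3878], [0.4297, -0.3908]]
```

>>> arm_command([
  [[0.026,0.018,0,0,0.02],[0.026,0.018,0,0,0.02],[0,0,0.02,0,0.02],[0,0,0.02,0,0.02],[0,0,0.012,0,0.02],[0,0,0,0,0.02],[0,0,0,0,0.02]],
])

```text
t: 35.95
position: [0.4286, -0.3133, 0.1078]
tcp_rot: [[-1.0, -0.0, -0.0], [-0.0, 1.0, -0.0], [0.0, -0.0, -1.0]]
force: [-0.1, 0.1, 1.1]
finger_gap: 0.563
grip_force: 15.0
```

>>> arm_command([
  [[0,0,0,0,0.064],[0,0,0,0,0.064],[0,0,0,0,0.064],[0,0,-0.03,0,0.064],[0,0,-0.03,0,0.064],[-0.04,-0.02,0,0,0.064],[-0.02,-0.013,0,0,0.064],[0,0,0,0,0.064],[0,0,0,0,0.064]],
])

```text
t: 36.85
position: [0.4885, -0.346, 0.1668]
tcp_rot: [[-1.0, 0.0, -0.001], [0.0, 1.0, 0.001], [0.001, 0.001, -1.0]]
force: [-0.9, 0.4, -0.3]
finger_gap: 0.731
grip_force: 0.0
```

```bash
python3 - <<'E'
from h import *
s,im=cam('wrist'); np.save('w.npy',im); print(s['position'],s['finger_gap'])
hsv=cv2.cvtColor(im,cv2.COLOR_RGB2HSV)
a=im[0:260,120:520]; b=ctrl.camera('side')
save(np.hstack([a,cv2.resize(b[100:230,330:530],(400,260))]),'bin2.png')
E
```

```text
[ 0.48847421 -0.34603477  0.16680347] 0.7312290070538454
```

View pics/bin2.png

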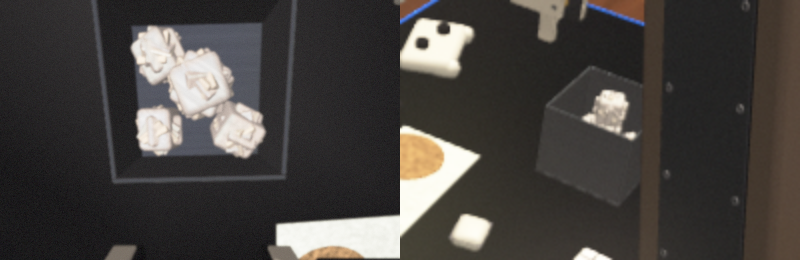

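The dropped ball went in at bottom right. Now I'll move the tower's top ball to the free −x/+y corner.

>>> arm_command([
  [[0.03,0,0,0,0.064],[0.04,0,0,0,0.064],[0.03,0,0,0,0.064],[0,0,0,0,0.064],[0,0,0.03,0,0.064],[0,0,0.03,0,0.064],[0,0,0.03,0,0.064],[0,0,0.013,0,0.064],[0,0,0,0,0.02],[0,0,0,0,0.02]],
])

```text
t: 37.95
position: [0.3889, -0.3462, 0.065]
tcp_rot: [[-1.0, -0.001, 0.0], [-0.001, 1.0, -0.0], [-0.0, -0.0, -1.0]]
force: [0.7, -0.2, 0.5]
finger_gap: 0.61
grip_force: 0.0
```

>>> arm_command([
  [[0,0,0,0,0.02],[0,0,0,0,0.02],[0,0,0,0,0.02],[0,0,0,0,0.02]],
])

```text
t: 38.35
position: [0.3893, -0.3464, 0.0653]
tcp_rot: [[-1.0, -0.001, 0.002], [-0.001, 1.0, -0.001], [-0.002, -0.001, -1.0]]
force: [-0.9, 1.0, 6.7]
finger_gap: 0.536
grip_force: 14.7
```

>>> arm_command([
  [[0,0,-0.025,0,0.02],[0,0,-0.03,0,0.02],[0.013,0.017,0,0,0.02],[0.014,0.017,0,0,0.02],[0,0,0.012,0,0.02],[0,0,0,0,0.02],[0,0,0,0,0.064],[0,0,0,0,0.064],[0,0,0,0,0.064],[0,0,0,0,0.064]],
])

```text
t: 39.35
position: [0.3618, -0.3123, 0.1074]
tcp_rot: [[-1.0, -0.0, -0.0], [-0.0, 1.0, -0.0], [0.0, -0.0, -1.0]]
force: [0.1, -0.1, -0.4]
finger_gap: 0.725
grip_force: 0.0
```

>>> arm_command([
  [[0,0,-0.03,0,0.064],[0,0,-0.03,0,0.064],[-0.05,-0.015,0,0,0.064],[-0.05,-0.015,0,0,0.064],[-0.03,0,0,0,0.064],[0,0,0,0,0.064],[0,0,0,0,0.064]],
])

```text
t: 40.05
position: [0.4875, -0.3406, 0.1664]
tcp_rot: [[-1.0, -0.001, -0.002], [-0.001, 1.0, 0.001], [0.002, 0.001, -1.0]]
force: [-0.1, 0.6, 0.5]
finger_gap: 0.731
grip_force: 0.0
```

```bash
python3 - <<'E'
from h import *
s,im=cam('wrist'); np.save('w.npy',im); print(s['position'],s['finger_gap'])
b=ctrl.camera('side'); t=ctrl.camera('top'); np.save('top2.npy',t)
save(np.hstack([im[0:260,120:520],cv2.resize(b[100:230,330:530],(400,260))]),'bin3.png')
E
```

```text
[ 0.48746715 -0.34063321  0.16639664] 0.7307219626469693
```

View pics/bin3.png

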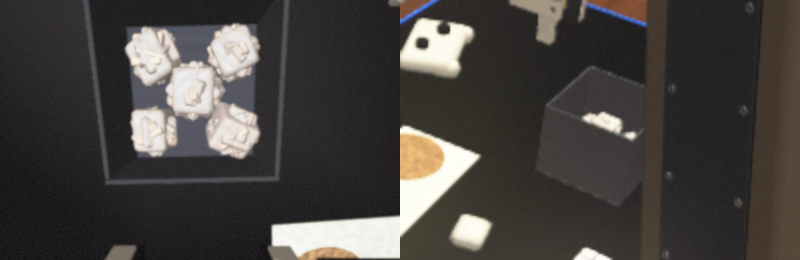

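All six balls lie low in the bin. Next is the jar. I'll close the fingers, turn the tool so its face pushes along the soundbar slightly toward it, and go behind the jar.

>>> arm_command([
  [[0,0,0,-8.18,0.0],[0,0,0,-8.18,0.0],[0,0,0,-8.18,0.0],[0,0,0,-8.18,0.0],[0,0,0,-8.18,0.0],[0,0,0,-8.18,0.0],[0,0,0,-8.18,0.0],[0,0,0,-8.18,0.0],[0,0,0,-8.18,0.0],[0,0,0,-8.18,0.0]],
])

```text
t: 41.2
position: [0.4867, -0.3408, 0.1681]
tcp_rot: [[-0.137, -0.991, 0.001], [-0.991, 0.137, -0.0], [0.0, -0.001, -1.0]]
force: [0.2, 1.1, -0.8]
finger_gap: 0.003
grip_force: 0.0
```

>>> arm_command([
  [[0,0,0,-8.18,0.0],[0,0,0,-8.18,0.0],[0,0,0,-8.18,0.0],[-0.039,-0.019,0,0,0.0],[-0.039,-0.019,0,0,0.0],[-0.039,-0.019,0,0,0.0],[-0.039,-0.019,0,0,0.0],[-0.039,-0.019,0,0,0.0],[-0.039,-0.019,0,0,0.0],[-0.039,-0.019,0,0,0.0]],
])

```text
t: 42.2
position: [0.5376, -0.04, 0.1682]
tcp_rot: [[0.281, -0.96, 0.001], [-0.96, -0.281, 0.0], [0.0, -0.002, -1.0]]
force: [0.0, 0.2, -0.4]
finger_gap: 0.007
grip_force: 0.0
```

>>> arm_command([
  [[-0.039,-0.019,0,0,0.0],[-0.039,-0.019,0,0,0.0],[-0.039,-0.019,0,0,0.0],[-0.039,-0.019,0,0,0.0],[-0.039,-0.019,0,0,0.0],[-0.039,-0.019,0,0,0.0],[-0.039,-0.018,0,0,0.0],[0,0,0,0,0.0],[0,0,0,0,0.0],[0,0,0,0,0.0]],
])

```text
t: 43.2
position: [0.5875, 0.2568, 0.1677]
tcp_rot: [[0.281, -0.96, 0.0], [-0.96, -0.281, 0.0], [-0.0, -0.0, -1.0]]
force: [1.1, -0.4, 1.0]
finger_gap: 0.008
grip_force: 0.0
```

```bash
cat > b.py <<'E'
from h import *
C=np.array([.5963,.0008]);a=np.radians(4.35);X=np.array([np.cos(a),np.sin(a)]);Y=np.array([-np.sin(a),np.cos(a)])
def tob(p): d=np.asarray(p)[...,:2]-C; return np.stack([d@X,d@Y],-1)
def tow(b): return C+b[0]*X+b[1]*Y
def move(s,b):
    "tool x,y shift from TCP to board point b"
    d=np.r_[tow(b)-s['position'][:2],0]; return (s['tcp_rot'].T@d)[:2]
def st():
    s=ctrl.state(); r=s['tcp_rot']; print('t',s['t'],'pos',s['position'].round(4),'board',tob(s['position']).round(4),'xang',np.degrees(np.arctan2(r[1,0],r[0,0])).round(2),'F',s['force'].round(1),'gap',s['finger_gap'],'q',s['qpos'].round(2)); return s
E
python3 - <<'E'
from b import *
s=st(); print(move(s,(.008,.258)))
# refine: board edge & coaster & jar lid in top2 / top0
im=np.load('top1.npy'); h=cv2.cvtColor(im,cv2.COLOR_RGB2HSV)
im0=np.load('top0.npy');h0=cv2.cvtColor(im0,cv2.COLOR_RGB2HSV)
m=((h0[...,0]>8)&(h0[...,0]<25)&(h0[...,1]>70)&(h0[...,2]>60)).astype(np.uint8); m[:,:330]=0;m[:140]=0;m[220:]=0;m[:,430:]=0
c=max(cv2.findContours(m,0,1)[0],key=cv2.contourArea); e=cv2.fitEllipse(cv2.convexHull(c)); print('coaster',cv2.contourArea(c),e[1],tob(ray('top',[e[0]],.003)).round(4))
# jar lid circle: bluish-white vs board: 
print(h0[180,240],h0[200,250],h0[190,228])
w=(h0[...,2]>110).astype(np.uint8)
pts=[]
for u in range(225,400,3):
    col=np.where(w[190:232,u])[0]; pts.append((u,190+col.max()+.5))
P=ray('top',pts,.003)[:,:2]; f=np.polyfit(P[:,1],P[:,0],1); print('edge deg',np.degrees(np.arctan(-f[0])), 'front bx',tob(P)[[0,-1]].round(4))
E
```

```text
t 43.2 pos [0.5875 0.2568 0.1677] board [0.0106 0.2559] xang -73.66 F [ 1.1 -0.4  1. ] gap 0.008353571195907064 q [ 0.72  0.32 -0.1  -0.   -1.16 -0.43]
[-0.0025593  0.0021342]
coaster 1272.0 (40.236907958984375, 43.18513488769531) [[ 0.0221 -0.1822]]
[109  12 240] [ 70   3 249] [108  13 239]
edge deg 4.951598745239372 front bx [[-0.0712  0.2367]
 [-0.0713 -0.2363]]
```

```bash
cat > jar.py <<'E'
from b import *
def lid(name):
    s,im=cam(name); g=cv2.GaussianBlur(im,(3,3),0).astype(int)
    q=proj(name,[np.r_[tow((.024,JY)),.067]],s)[0]
    m=((g[...,2]-g[...,0]>=5)&(g[...,2]>130)).astype(np.uint8)
    m=cv2.morphologyEx(m,cv2.MORPH_OPEN,np.ones((3,3)))
    n,l,st_,c=cv2.connectedComponentsWithStats(m)
    d=[(np.hypot(*(c[i]-q)),i) for i in range(1,n) if st_[i,4]>150]
    if not d: print(name,'none',q);return
    i=min(d)[1]; ct=max(cv2.findContours((l==i).astype(np.uint8),0,1)[0],key=cv2.contourArea)
    e=cv2.fitEllipse(cv2.convexHull(ct)); w=tob(ray(name,[e[0]],.067,s))[0]
    P=ray(name,ct.reshape(-1,2),.067,s); (cc,r)=cv2.minEnclosingCircle(tob(P).astype(np.float32))
    print(name,'pred',q.round(),'px',np.round(e[0],1),np.round(e[1],1),'area',st_[i,4],'board',w.round(4),'circ',np.round(cc,4),round(r,4))
import sys
JY=float(sys.argv[1]); lid('wrist'); lid('top'); st()
E
python3 jar.py .188
```

```text
wrist pred [323. 120.] px [324.4 117.8] [96.  98.6] area 7435 board [0.0236 0.1858] circ [0.0234 0.1882] 0.0447
top pred [238. 179.] px [238.5 179.8] [32.4 34. ] area 876 board [0.0217 0.1875] circ [0.0222 0.1873] 0.0444
t 43.3 pos [0.5877 0.2565 0.1679] board [0.0109 0.2556] xang -73.71 F [-0.3 -0.2 -0.1] gap 0.005540516829851806 q [ 0.72  0.32 -0.1  -0.   -1.16 -0.43]
```

>>> arm_command([
  [[0,0,0.045,0,0.0],[0,0,0.045,0,0.0],[0,0,0.045,0,0.0],[0,0,0.035,0,0.0],[0,0,0.015,0,0.0],[0,0,0.005,0,0.0],[0,0,0,0,0.0]],
])

```text
t: 44.0
position: [0.5886, 0.2577, -0.0218]
tcp_rot: [[0.281, -0.96, 0.001], [-0.96, -0.281, 0.0], [-0.0, -0.001, -1.0]]
force: [-0.1, 0.6, 1.2]
finger_gap: 0.002
grip_force: 0.0
```

```bash
python3 jar.py .187
```

```text
wrist pred [331. 143.] px [333.1 128.1] [254.2 257.3] area 49219 board [0.0242 0.182 ] circ [0.0232 0.1878] 0.0442
top pred [239. 179.] px [238.9 179.7] [32.3 33.4] area 829 board [0.0218 0.1865] circ [0.0222 0.1871] 0.0443
t 44.1 pos [ 0.5892  0.2585 -0.0206] board [0.0125 0.2575] xang -73.63 F [-0.2  0.3  0.4] gap 0.00444243212368581 q [ 0.72  0.5  -0.3   0.   -0.77 -0.43]
```

>>> arm_command([
  [[0.006,0.0013,0,0,0.0],[0.006,0.0013,0,0,0.0],[0.006,0.0008,0,0,0.0],[0.006,0.0008,0,0,0.0],[0.006,0.0008,0,0,0.0],[0.008,0.0011,0,0,0.0],[0.008,0.0014,0,0,0.0],[0.008,0.0014,0,0,0.0],[0.008,0.0016,0,0,0.0],[0.008,0.0016,0,0,0.0]],
])

```text
t: 45.1
position: [0.596, 0.1865, -0.0227]
tcp_rot: [[0.282, -0.96, -0.0], [-0.96, -0.282, -0.0], [-0.0, 0.0, -1.0]]
force: [-1.7, 2.8, 1.4]
finger_gap: 0.005
grip_force: 1.5
```

```bash
python3 jar.py .13
```

```text
wrist pred [328. 184.] px [322.9 162.8] [226.1 246. ] area 39887 board [0.0272 0.1227] circ [0.0262 0.13  ] 0.0441
top pred [261. 178.] px [263.3 176.6] [28.2 33.8] area 674 board [0.0266 0.1227] circ [0.0252 0.1276] 0.0437
t 45.2 pos [ 0.5956  0.1855 -0.0229] board [0.0133 0.1842] xang -73.71 F [ 0.4 -0.1  0.4] gap 0.003044657966723842 q [ 0.61  0.48 -0.34  0.   -0.75 -0.33]
```

>>> arm_command([
  [[0.007,0.0013,0,0,0.0],[0.0088,0.0018,0,0,0.0],[0.0088,0.0018,0,0,0.0],[0.0088,0.0018,0,0,0.0],[0.0088,0.0018,0,0,0.0],[0.0088,0.0018,0,0,0.0],[0.0088,0.0018,0,0,0.0],[0.0088,0.0018,0,0,0.0],[0.0088,0.0018,0,0,0.0],[0.0088,0.0018,0,0,0.0]],
])

```text
t: 46.2
position: [0.6033, 0.0987, -0.0227]
tcp_rot: [[0.282, -0.96, -0.0], [-0.96, -0.282, -0.0], [-0.0, 0.0, -1.0]]
force: [-1.1, 2.8, -1.6]
finger_gap: 0.004
grip_force: 1.2
```

>>> arm_command([
  [[0.0088,0.0018,0,0,0.0],[0.0088,0.0018,0,0,0.0],[0.0088,0.0018,0,0,0.0],[0.0088,0.0018,0,0,0.0],[0.0088,0.0018,0,0,0.0],[0.0088,0.0018,0,0,0.0],[0.0088,0.0018,0,0,0.0],[0.0088,0.0018,0,0,0.0],[0.0088,0.0018,0,0,0.0],[0.0088,0.0018,0,0,0.0]],
])

```text
t: 47.2
position: [0.6109, 0.0093, -0.0227]
tcp_rot: [[0.282, -0.96, -0.0], [-0.96, -0.282, -0.0], [-0.0, 0.0, -1.0]]
force: [-2.1, 2.1, -0.9]
finger_gap: 0.005
grip_force: 1.5
```

```bash
python3 jar.py -.05
```

```text
wrist pred [333. 179.] px [326.3 162.5] [226.2 243.8] area 38967 board [ 0.0276 -0.0554] circ [ 0.0267 -0.0483] 0.0438
top pred [330. 174.] px [335.1 174.7] [21.  31.7] area 492 board [ 0.0209 -0.0639] circ [ 0.0235 -0.0548] 0.0428
t 47.3 pos [ 0.6117  0.0088 -0.0224] board [0.0159 0.0068] xang -73.68 F [-0.1  0.3  0.6] gap 0.0026916778327212222 q [ 0.33  0.46 -0.37  0.   -0.74 -0.05]
```

>>> arm_command([
  [[0.007,0.0014,0,0,0.0],[0.0088,0.0018,0,0,0.0],[0.0088,0.0018,0,0,0.0],[0.0088,0.0018,0,0,0.0],[0.0088,0.0018,0,0,0.0],[0.0088,0.0018,0,0,0.0],[0.0088,0.0018,0,0,0.0],[0.0088,0.0018,0,0,0.0],[0.0088,0.0018,0,0,0.0],[0.0088,0.0018,0,0,0.0]],
])

```text
t: 48.3
position: [0.6182, -0.0784, -0.0227]
tcp_rot: [[0.282, -0.96, -0.0], [-0.96, -0.282, -0.0], [-0.0, 0.0, -1.0]]
force: [-2.5, 4.4, 2.7]
finger_gap: 0.003
grip_force: 2.4
```

>>> arm_command([
  [[0.0088,0.0018,0,0,0.0],[0.008,0.0016,0,0,0.0],[0.007,0.0014,0,0,0.0],[0.005,0.001,0,0,0.0],[0.004,0.0008,0,0,0.0],[0.003,0.0006,0,0,0.0],[0,0,0,0,0.0]],
])

```text
t: 49.0
position: [0.6219, -0.1145, -0.0227]
tcp_rot: [[0.282, -0.96, 0.0], [-0.96, -0.282, -0.0], [0.0, -0.0, -1.0]]
force: [1.0, -0.0, -0.0]
finger_gap: 0.005
grip_force: 0.0
```

```bash
python3 jar.py -.175
```

```text
wrist pred [337. 178.] px [330.4 163.2] [226.4 245.8] area 39578 board [ 0.0276 -0.1797] circ [ 0.0269 -0.1724] 0.0441
top pred [377. 171.] px [383.3 176.2] [13.8 26.8] area 281 board [ 0.0098 -0.1897] circ [ 0.0133 -0.1866] 0.0369
t 49.1 pos [ 0.6221 -0.1143 -0.0226] board [ 0.017  -0.1167] xang -73.63 F [ 0.2 -0.4 -0.5] gap 0.004314138220658038 q [ 0.13  0.49 -0.32  0.   -0.76  0.16]
```

>>> arm_command([
  [[0.003,0.0006,0,0,0.0],[0.004,0.0008,0,0,0.0],[0.0025,0.0005,0,0,0.0],[0,0,0,0,0.0],[0,0,0,0,0.0]],
])

```text
t: 49.6
position: [0.6225, -0.124, -0.0227]
tcp_rot: [[0.282, -0.96, 0.0], [-0.96, -0.282, -0.0], [0.0, -0.0, -1.0]]
force: [0.1, -0.7, 0.4]
finger_gap: 0.005
grip_force: 0.2
```

>>> arm_command([
  [[-0.015,-0.003,0,0,0.0],[-0.03,-0.006,0,0,0.0],[0,0,-0.03,0,0.0],[0,0,-0.05,0,0.0],[0,0,-0.05,0,0.0],[0,0,-0.05,0,0.0],[-0.02,0.02,0,0,0.0],[0,0,0,0,0.0],[0,0,0,0,0.0]],
])

```text
t: 50.5
position: [0.5935, -0.0637, 0.1579]
tcp_rot: [[0.283, -0.959, 0.001], [-0.959, -0.283, 0.0], [0.0, -0.001, -1.0]]
force: [0.4, 0.1, 0.5]
finger_gap: 0.006
grip_force: 0.0
```

```bash
python3 jar.py -.182
```

```text
wrist pred [315.  56.] px [311.1  52.2] [104.4 115.8] area 9346 board [ 0.0278 -0.1841] circ [ 0.0272 -0.1817] 0.0444
top pred [380. 171.] px [380.1 170.7] [31.8 32.4] area 813 board [ 0.025  -0.1824] circ [ 0.0254 -0.1827] 0.044
t 50.6 pos [ 0.5937 -0.0642  0.1569] board [-0.0076 -0.0646] xang -73.62 F [-0.2  1.4 -0.1] gap 0.00839746910167693 q [ 0.22  0.25 -0.21  0.   -1.11  0.07]
```

The jar stands at board (0.025, −0.182), centred on the coaster and against the soundbar. Now the wiping block.

>>> arm_command([
  [[0,0,0,-8.38,0.07],[0,0,0,-8.38,0.07],[0,0,0,-8.38,0.07],[0,0,0,-8.38,0.07],[0,0,0,-8.38,0.07],[0,0,0,-8.38,0.07],[0,0,0,-8.38,0.07],[-0.02,-0.023,0,0,0.07],[-0.028,-0.033,0,0,0.07],[-0.028,-0.033,0,0,0.07]],
])

```text
t: 51.6
position: [0.5428, 0.0416, 0.1561]
tcp_rot: [[0.966, -0.26, -0.002], [-0.26, -0.966, -0.001], [-0.001, 0.001, -1.0]]
force: [0.9, 0.9, 1.1]
finger_gap: 0.783
grip_force: 0.0
```

>>> arm_command([
  [[-0.028,-0.033,0,0,0.07],[-0.028,-0.033,0,0,0.07],[-0.028,-0.033,0,0,0.07],[-0.028,-0.033,0,0,0.07],[-0.028,-0.033,0,0,0.07],[-0.028,-0.033,0,0,0.07],[-0.028,-0.034,0,0,0.07],[-0.026,-0.032,0,0,0.07],[0,0,0,0,0.07],[0,0,0,0,0.07]],
])

```text
t: 52.6
position: [0.3965, 0.3543, 0.1563]
tcp_rot: [[0.966, -0.257, -0.001], [-0.257, -0.966, -0.002], [-0.0, 0.002, -1.0]]
force: [0.1, -0.8, 0.0]
finger_gap: 0.796
grip_force: 0.0
```

```bash
cat > wip.py <<'E'
from b import *
s,im=cam('wrist'); np.save('wt.npy',im); st()
v=cv2.cvtColor(im,cv2.COLOR_RGB2HSV)[...,2]
ZT=.0525
for th in (120,150,170,190):
    n,l,s_,c=cv2.connectedComponentsWithStats((v>th).astype(np.uint8))
    q=proj('wrist',[.397,.355,.05],s)[0]
    d=[(np.hypot(*(c[i]-q)),i) for i in range(1,n) if s_[i,4]>1500]
    if d:
        i=min(d)[1]; ct=max(cv2.findContours((l==i).astype(np.uint8),0,1)[0],key=cv2.contourArea).reshape(-1,2)
        P=ray('wrist',ct,ZT,s)[:,:2]; r=cv2.minAreaRect((P*1000).astype(np.float32)); print(th,s_[i].tolist(),'z.0525',np.round(r[0],1),np.round(r[1],1),round(r[2],2))
g=(((v>60)&(v<140))).astype(np.uint8); n,l,s_,c=cv2.connectedComponentsWithStats(g)
for i in range(1,n):
    if s_[i,4]>1500:
        ct=max(cv2.findContours((l==i).astype(np.uint8),0,1)[0],key=cv2.contourArea).reshape(-1,2)
        P=ray('wrist',ct,.01,s)[:,:2]; r=cv2.minAreaRect((P*1000).astype(np.float32)); print('tray?',s_[i].tolist(),np.round(r[0],1),np.round(r[1],1),round(r[2],2))
E
python3 wip.py
```

```text
t 52.65 pos [0.3969 0.3536 0.1565] board [-0.1721  0.3669] xang -14.95 F [ 0.2 -1.  -0.6] gap 0.7970068654810585 q [ 1.1   0.15 -0.35  0.   -1.08  0.21]
120 [284, 117, 67, 122, 7536] z.0525 [408.5 356.5] [ 62.5 123.1] 75.05
150 [294, 118, 55, 120, 4941] z.0525 [408.  353.9] [ 51.1 122.3] 73.5
170 [295, 131, 41, 106, 4152] z.0525 [404.1 360.3] [ 39.1 108.9] 73.6
190 [295, 131, 40, 106, 3986] z.0525 [404.1 360.6] [ 38.1 108. ] 74.1
tray? [282, 115, 70, 125, 2021] [399.1 359.9] [ 74.9 143.7] 75.04
tray? [0, 167, 102, 197, 10202] [367.1 711.1] [114.2 273.9] 57.9
tray? [176, 174, 464, 189, 23053] [204.4 294.8] [593.9 261.4] 85.71
```

Block at (0.404, 0.360) and tray at (0.399, 0.360), both along −15°. Lowering to grip the hard part.

>>> arm_command([
  [[0.005,-0.008,0,0,0.066],[0,0,0.04,0,0.066],[0,0,0.045,0,0.066],[0,0,0.045,0,0.066],[0,0,0.025,0,0.066],[0,0,0.011,0,0.066],[0,0,0,0,0.066]],
])

```text
t: 53.35
position: [0.4042, 0.359, -0.0098]
tcp_rot: [[0.966, -0.26, -0.001], [-0.26, -0.966, -0.002], [-0.0, 0.003, -1.0]]
force: [-0.3, -0.1, 0.8]
finger_gap: 0.752
grip_force: 0.0
```

>>> arm_command([
  [[0,0,0,0,0.02],[0,0,0,0,0.02],[0,0,0,0,0.02],[0,0,0,0,0.02],[0,0,0,0,0.02],[0,0,0,0,0.02],[0,0,0,0,0.02],[0,0,0,0,0.02]],
], squeeze=30)

```text
t: 54.15
position: [0.4039, 0.3605, -0.0085]
tcp_rot: [[0.966, -0.258, 0.0], [-0.258, -0.966, 0.001], [0.0, -0.001, -1.0]]
force: [0.5, 0.6, 1.4]
finger_gap: 0.452
grip_force: 29.9
```

```bash
python3 -c "
from b import *
st()"
```

```text
t 54.15 pos [ 0.4039  0.3605 -0.0085] board [-0.1645  0.3733] xang -14.97 F [0.5 0.6 1.4] gap 0.45168646277314667 q [ 1.09  0.35 -0.52  0.   -0.7   0.22]
```

>>> arm_command([
  [[0,0,-0.02,0,0.02],[0,0,-0.03,0,0.02],[0,0,-0.03,0,0.02],[0,0,0,-6.45,0.02],[0,0,0,-6.45,0.02],[0,0,0,-6.45,0.02],[0.011,0.018,0,0,0.02],[0.02,0.034,0,0,0.02],[0.022,0.037,0,0,0.02],[0.022,0.037,0,0,0.02]],
])

```text
t: 55.15
position: [0.4882, 0.2387, 0.071]
tcp_rot: [[0.997, 0.077, -0.001], [0.077, -0.997, -0.001], [-0.001, 0.001, -1.0]]
force: [0.9, 1.1, -1.9]
finger_gap: 0.455
grip_force: 29.9
```

>>> arm_command([
  [[0.022,0.037,0,0,0.02],[0.022,0.037,0,0,0.02],[0.022,0.037,0,0,0.02],[0.016,0.027,0,0,0.02],[0.008,0.014,0,0,0.02],[0,0,0,0,0.02],[0,0,0,0,0.02],[0,0,0,0,0.02]],
])

```text
t: 55.95
position: [0.5888, 0.0963, 0.0712]
tcp_rot: [[0.997, 0.077, -0.001], [0.077, -0.997, -0.0], [-0.001, -0.0, -1.0]]
force: [0.0, 0.0, -1.3]
finger_gap: 0.45
grip_force: 29.9
```

```bash
python3 - <<'E'
from b import *
F=[]
for i in range(6):
    s,im=cam('wrist'); F.append(s['force'])
np.save('wb.npy',im)
print('meanF',np.mean(F,0)); s=st(); print(move(s,(0,.095)), s['grip_force'])
# block top rect in view: top plane z = TCP+.0113+.05
zt=s['position'][2]+.0613
v=cv2.cvtColor(im,cv2.COLOR_RGB2HSV)[...,2]
q=proj('wrist',np.array([s['position']+[0,0,.0613]]),s);print(q)
im2=ctrl.camera('side'); np.save('side_b.npy',im2)
# estimate board front edge yaw in wrist
hs=cv2.cvtColor(im,cv2.COLOR_RGB2HSV)
E
```

```text
meanF [-0.36915169  0.31665805 -1.07295268]
t 56.25 pos [0.5893 0.0961 0.0715] board [0.0003 0.0955] xang 4.42 F [ 0.6  1.  -1.7] gap 0.4522719316579194 q [ 0.49  0.33 -0.32 -0.   -0.92  1.16]
[-0.00026138  0.00053652] 29.90990549325943
[[322.88196686 280.65846699]]
```

>>> arm_command([
  [[0,0,0.03,0,0.02],[0,0,0.03,0,0.02],[0,0,0.014,0,0.02],[0,0,0.004,0,0.02],[0,0,0,0,0.02],[0,0,0,0,0.02]],
])

```text
t: 56.9
position: [0.5905, 0.0959, -0.0055]
tcp_rot: [[0.997, 0.077, 0.002], [0.077, -0.997, 0.001], [0.002, -0.0, -1.0]]
force: [-0.3, -0.1, -1.3]
finger_gap: 0.456
grip_force: 29.9
```

```bash
cat > f.py <<'E'
from b import *
F=[]
for i in range(5):
    ctrl.camera('top'); F.append(ctrl.state()['force'])
print('meanF',np.mean(F,0).round(2)); st()
E
python3 f.py
```

```text
meanF [ 0.06 -0.39 -1.16]
t 57.15 pos [ 0.59    0.0957 -0.0058] board [0.0009 0.0951] xang 4.37 F [ 0.1 -0.2 -1.1] gap 0.4547863091857628 q [ 0.49  0.42 -0.39  0.   -0.76  1.16]
```

>>> arm_command([
  [[0.0005,0,0.002,0,0.02],[0,0,0.002,0,0.02],[0,0,0.001,0,0.02],[0,0,0,0,0.02],[0,0,0,0,0.02]],
])

```text
t: 57.65
position: [0.5904, 0.0957, -0.0114]
tcp_rot: [[0.997, 0.076, 0.001], [0.076, -0.997, 0.0], [0.001, -0.0, -1.0]]
force: [0.1, 0.2, 1.7]
finger_gap: 0.451
grip_force: 29.9
```

```bash
python3 f.py
```

```text
meanF [1.13 0.23 2.25]
t 57.9 pos [ 0.5904  0.0957 -0.0114] board [0.0013 0.0951] xang 4.38 F [1.5 0.1 2.9] gap 0.4556312317373994 q [ 0.49  0.43 -0.39  0.   -0.75  1.16]
```

>>> arm_command([
  [[0,0.004,0,0,0.02],[0,0.007,0,0,0.02],[0,0.009,0,0,0.02],[0,0.01,0,0,0.02],[0,0.01,0,0,0.02],[0,0.01,0,0,0.02],[0,0.01,0,0,0.02],[0,0.01,0,0,0.02],[0,0.01,0,0,0.02],[0,0.01,0,0,0.02]],
])

```text
t: 58.9
position: [0.5968, 0.0048, -0.0117]
tcp_rot: [[0.997, 0.076, -0.0], [0.076, -0.997, -0.0], [-0.0, 0.0, -1.0]]
force: [-0.0, 0.9, 2.7]
finger_gap: 0.454
grip_force: 29.9
```

```bash
python3 -c "
from b import *
st()"
```

```text
t 58.9 pos [ 0.5968  0.0048 -0.0117] board [0.0008 0.004 ] xang 4.36 F [-0.   0.9  2.7] gap 0.45388704429275484 q [ 0.34  0.43 -0.39 -0.   -0.75  1.31]
```

>>> arm_command([
  [[0,0.01,0,0,0.02],[0,0.01,0,0,0.02],[0,0.01,0,0,0.02],[0,0.01,0,0,0.02],[0,0.01,0,0,0.02],[0,0.01,0,0,0.02],[0,0.01,0,0,0.02],[0,0.01,0,0,0.02],[0,0.009,0,0,0.02],[0,0.006,0,0,0.02]],
])

```text
t: 59.9
position: [0.6041, -0.0898, -0.0117]
tcp_rot: [[0.997, 0.076, -0.0], [0.076, -0.997, -0.0], [-0.0, 0.0, -1.0]]
force: [-0.0, 2.0, 2.2]
finger_gap: 0.453
grip_force: 29.9
```

>>> arm_command([
  [[0,0,0,0,0.02],[0,0,0,0,0.02]],
])

```text
t: 60.1
position: [0.604, -0.0896, -0.0116]
tcp_rot: [[0.997, 0.076, -0.0], [0.076, -0.997, -0.001], [-0.0, 0.001, -1.0]]
force: [0.1, -2.4, 2.3]
finger_gap: 0.455
grip_force: 29.9
```

```bash
python3 -c "
from b import *
s=st();print(s['grip_force'])"
```

```text
t 60.1 pos [ 0.604  -0.0896 -0.0116] board [ 0.0008 -0.0907] xang 4.35 F [ 0.1 -2.4  2.3] gap 0.454525991718767 q [ 0.17  0.45 -0.36  0.   -0.76  1.47]
29.914014637470245
```

>>> arm_command([
  [[0,0,-0.02,0,0.02],[0,0,-0.04,0,0.02],[0,0,-0.03,0,0.02],[-0.009,-0.024,0,0,0.02],[-0.015,-0.042,0,0,0.02],[-0.015,-0.042,0,0,0.02],[-0.015,-0.042,0,0,0.02],[-0.015,-0.042,0,0,0.02],[-0.015,-0.042,0,0,0.02],[-0.015,-0.042,0,0,0.02]],
])

```text
t: 61.1
position: [0.4827, 0.1802, 0.078]
tcp_rot: [[0.997, 0.077, -0.001], [0.077, -0.997, -0.0], [-0.001, 0.0, -1.0]]
force: [1.0, 0.8, -0.6]
finger_gap: 0.456
grip_force: 29.9
```

>>> arm_command([
  [[-0.015,-0.042,0,0,0.02],[-0.015,-0.042,0,0,0.02],[-0.015,-0.042,0,0,0.02],[-0.015,-0.042,0,0,0.02],[-0.008,-0.02,0,6.45,0.02],[0,0,0,6.45,0.02],[0,0,0,6.45,0.02],[0,0,0,0,0.02],[0,0,0,0,0.02]],
])

```text
t: 62.0
position: [0.4018, 0.3607, 0.078]
tcp_rot: [[0.967, -0.255, -0.001], [-0.255, -0.967, -0.001], [-0.0, 0.001, -1.0]]
force: [-0.2, 0.4, -0.2]
finger_gap: 0.457
grip_force: 29.9
```

```bash
python3 - <<'E'
from b import *
s=st(); print('to tray', s['tcp_rot'].T@np.r_[np.array([.402,.360])-s['position'][:2],0], s['grip_force'])
t=ctrl.camera('top'); np.save('top3.npy',t)
t0=np.load('top1.npy')
for n,im in(('before',t0),('after',t)):
    g=cv2.cvtColor(im,cv2.COLOR_RGB2GRAY)
    P=np.array([np.r_[tow((x,y)),.003] for x in np.arange(-.045,.046,.003) for y in np.arange(-.095,.096,.003)])
    q=proj('top',P).round().astype(int); v=g[q[:,1],q[:,0]]; print(n,(v<150).sum(),len(v),v.min())
E
```

```text
t 62.0 pos [0.4018 0.3607 0.078 ] board [-0.1666  0.3736] xang -14.78 F [-0.2  0.4 -0.2] gap 0.4567455346110789 q [ 1.09  0.24 -0.43 -0.   -0.9   0.22]
to tray [3.69168882e-04 6.49509342e-04 3.86815446e-07] 29.910106658935547
before 165 1984 51
after 165 1984 49
```

The wipe ran at about 3.4 N along the whole line. The drawn marks look the same in the picture, so they don't seem to be simulated. Placing the block back.

>>> arm_command([
  [[0,0,0.03,0,0.02],[0,0,0.03,0,0.02],[0,0,0.015,0,0.02],[0,0,0.007,0,0.02],[0,0,0.003,0,0.02],[0,0,0,0,0.02],[0,0,0,0,0.02]],
])

```text
t: 62.75
position: [0.4027, 0.3616, -0.0057]
tcp_rot: [[0.966, -0.258, 0.001], [-0.258, -0.966, 0.001], [0.0, -0.002, -1.0]]
force: [0.4, 0.6, -1.1]
finger_gap: 0.456
grip_force: 29.9
```

```bash
python3 f.py
```

```text
meanF [ 0.34 -0.07 -1.18]
t 63.0 pos [ 0.4024  0.3613 -0.0061] board [-0.166   0.3742] xang -14.97 F [-0.5  0.4 -1.4] gap 0.4500003004113463 q [ 1.09  0.35 -0.52  0.   -0.7   0.22]
```

Not touching yet. Lowering 2.5 mm more, then releasing.

>>> arm_command([
  [[0,0,0.0015,0,0.02],[0,0,0.001,0,0.02],[0,0,0,0,0.02],[0,0,0,0,0.066],[0,0,0,0,0.066],[0,0,0,0,0.066],[0,0,0,0,0.066],[0,0,0,0,0.066],[0,0,0,0,0.066]],
])

```text
t: 63.9
position: [0.4022, 0.3609, -0.0092]
tcp_rot: [[0.966, -0.259, -0.0], [-0.259, -0.966, -0.0], [-0.0, 0.0, -1.0]]
force: [-1.1, 0.4, 0.0]
finger_gap: 0.753
grip_force: 0.0
```

>>> arm_command([
  [[0,0,-0.02,0,0.066],[0,0,-0.045,0,0.066],[0,0,-0.05,0,0.066],[0,0,-0.05,0,0.066],[0,0,0,0,0.066],[0,0,0,0,0.066]],
])

```text
t: 64.5
position: [0.4025, 0.3616, 0.1574]
tcp_rot: [[0.966, -0.259, 0.001], [-0.259, -0.966, 0.003], [0.001, -0.003, -1.0]]
force: [-0.3, -0.3, -1.1]
finger_gap: 0.751
grip_force: 0.0
```

```bash
python3 wip.py; python3 - <<'E'
from b import *
import subprocess
im=ctrl.camera('top')
h=cv2.cvtColor(im,cv2.COLOR_RGB2HSV)
n,l,s_,c=cv2.connectedComponentsWithStats((h[...,2]>110).astype(np.uint8))
for i in range(1,n):
    if 120<s_[i,4]<1500 and 120<c[i][1]<330 and 120<c[i][0]<560: print(c[i].round(1),s_[i,4],ray('top',c[i],.021)[0,:2].round(3))
im0=np.load('top0.npy')
E
python3 jar.py -.182
```

```text
t 64.55 pos [0.4019 0.3608 0.1558] board [-0.1666  0.3737] xang -15.0 F [-0.7 -0.5 -0.6] gap 0.7573144316963338 q [ 1.09  0.16 -0.33 -0.   -1.08  0.22]
120 [292, 120, 67, 122, 7446] z.0525 [409.4 357.4] [ 62.7 124.3] 75.09
150 [303, 122, 55, 120, 4942] z.0525 [407.6 354.2] [ 51.4 123.3] 73.91
170 [304, 137, 41, 105, 4060] z.0525 [402.4 361.3] [ 39.1 108.7] 74.17
190 [304, 137, 40, 104, 3864] z.0525 [402.8 361.1] [ 38.2 107.5] 74.72
tray? [291, 119, 70, 125, 1897] [398.2 360.1] [ 74.8 145.3] 74.99
tray? [0, 170, 111, 194, 10895] [370.5 718.1] [125.9 276.3] 57.71
tray? [184, 179, 456, 184, 23052] [210.3 299.7] [585.3 254.6] 85.08
[180.4 255.5] 642 [0.407 0.341]
[274.1 241. ] 387 [0.45  0.095]
[343.3 242.3] 352 [ 0.45  -0.087]
[447.2 265.6] 1343 [ 0.392 -0.363]
wrist pred [1205. -475.] px [ 54.  221.1] [  8.4 124.3] area 605 board [-0.1041  0.6275] circ [-0.1077  0.6268] 0.0512
top pred [380. 171.] px [379.9 170.5] [32.5 32.8] area 845 board [ 0.0255 -0.1818] circ [ 0.0251 -0.1823] 0.0445
t 64.7 pos [0.4017 0.3601 0.1544] board [-0.1668  0.3731] xang -14.99 F [ 0.8  0.9 -0.5] gap 0.7576927575917278 q [ 1.09  0.16 -0.33 -0.   -1.08  0.22]
```

```bash
python3 -c "
from workcell import ctrl
print(ctrl.job_done())"
```

```text
the job is handed in; nothing more can be done
None
```

I handed the job in at about 65 s: six balls in the bin, jar centred on the coaster against the soundbar, scribble area wiped in one stroke at about 3.4 N, block back in its tray sponge down, and earbud case and note block unmoved; the drawn scribbles look the same in the last picture, and the hand-in returned no verdict.

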